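# Park the finishing kit on its silhouette plaques

### The arm

A 6-joint arm with a two-finger parallel gripper is mounted at the origin on a cart in front of the work surface, level with it; the furniture and walls round the work are solid. World frame = base frame: x ahead of the robot, y to its left, z up, the work surface at z = 0. Lengths are in mm, angles in rad, forces in N, time in s.
With the tool pointing down it reaches from about 350 to 800 mm from the base axis. Payload 7.3 kg.
Tool frame: the origin (TCP) lies midway between the tips of the shut fingers; the grasp point (between the pads) lies 19 mm behind it; z points along the fingers, y is the direction in which the jaws open and shut (so a half turn about z gives the same grasp; the last joint's range is limited). The gripper opens to 85 mm and grips with 20 to 120 N. Pads are 22 mm wide; open, the fingers measure 114 mm over their backs; the gripper's body (76 mm by 85 mm) begins 54 mm behind the grasp point. The pads swing forward as they close: fully open they stand 13 mm farther back than shut.
Start: joints at [-1.376, 0.342, 1.524, -0, 1.275, -0.146], TCP at [175.499, -494.818, 231.322] pointing down, gripper open.
Joint ranges: [-2.53, 2.53], [-0.77, 2.02], [0.04, 2.7], [-1, 4.14], [0.28, 2.66], [-3.11, 3.11]. Speed limits (rad/s): [2.57, 2.57, 3.14, 3.14, 3.14, 3.14].

### API

Orientations are given as a unit quaternion [x, y, z, w].
In Python, from station import readout, optics, close_job gives the robot as it stands.
- The arm moves only by the tool step_arm, never from a script. Its argument "deltas" is a list of rows, each a list of 5 numbers: the shift along the tool's x, y, z in cm, then the turn about the tool's z in rad, then the finger opening in cm, from 0 to 8.54. In form: [[x, y, z, yaw, grip], ...]. A call has 1 to 8 rows; each row shifts and turns the commanded pose from where the row before left it, along the tool's axes as they then stand; what a row does not reach is not made up. A row lasts 1/12 s, in which the tool goes at most 41.7 mm and 7.16 degrees, less where a joint would pass 70% of its speed; a pose out of reach is approached as far as the arm can. A call with a gripper value outside its range is refused whole. The fingers move at their own pace and stop on an object; the grip force is fixed at half the most. Time passes only in rows, so rows that do not move let the fingers close. It gives the time, the measured TCP pose, the force and the opening at its end, in the units of the state.
- readout.read_state(): the state, without advancing time (a new reading comes with each control period).
- optics.capture(name): name is "side" or "top" or "wrist"; returns a dict with "image" (480x640x3 uint8, blue, green, red), "vfov" (degrees; the focal length in pixels is half the picture's height over the tangent of half this angle, whatever the lens; pixels are square), "cx", "cy" (the principal point, pixels), "R" (3x3) and "t" (3): a world point X has camera coordinates R X + t. Camera axes: x right, y down, z forward; pixel columns grow to the right and rows downward; lengths in mm; the calibration is good to about 2 mm. A picture is of the moment at which its call begins. There is no depth.
- close_job(): hands the job in, once; it reports no verdict.
The state is a dict: "t": time; "q": joint angles; "qd": joint speeds; "tau": joint torques, N m; "eef_pos": TCP position; "tool_rot": TCP orientation; "contact_force": force on the tool from outside, world axes, zero at the start; "ft_torque": the same for the moment, N m; "width": finger opening in mm.
Only numpy, scipy, OpenCV 4.12 (cv2) and the standard library are available. Lean on these libraries where they do the work, as an engineer would, in place of code of your own. Each camera call takes 0.05 s, during which the arm holds its last target.

### The job

Park the finishing kit: set the two tins, the sanding block and the honing stone upright, each centred on the plaque whose dark inlaid silhouette has its shape and size, the two oblong things lined up with their silhouettes (either way round). Let go of everything and leave the sawn branch disc where it lies.

Things in the scene. Friction and masses are not known exactly. Their poses are not given: they have to be found in the camera images.
- wax_tin: the larger, flat round tin with a metal lid: 68 mm diameter, 30 mm tall, stands on the bench. Origin: centre of its underside, z up. Grasp across the rim
- pumice_tin: the smaller, taller round tin with a metal lid: 52 mm diameter, 42 mm tall, stands on the bench. Origin: centre of its underside, z up. Grasp across the rim
- sanding_block: brown cork sanding block, 51 mm (its x) by 93 mm (its y), 28 mm tall, lying flat. Origin: centre of its underside, z up. Grasp across the 51 mm width
- honing_stone: narrow bar-shaped honing stone, light grey over dark grey, 28 mm (its x) by 84 mm (its y), 24 mm tall, lying flat. Origin: centre of its underside, z up. Grasp across the 28 mm width
- plaque_large_disc: round light wood plaque, 88 mm diameter, with an inlaid dark disc of 68 mm; fixed to the bench, top face 4 mm above it. Origin: centre of its underside, the silhouette's centre straight above; z up
- plaque_small_disc: round light wood plaque, 88 mm diameter, with an inlaid dark disc of 52 mm; fixed to the bench, top face 4 mm above it. Origin: centre of its underside, the silhouette's centre straight above; z up
- plaque_wide_bar: oblong light wood plaque, 68 mm (x) by 112 mm (y), with an inlaid dark oblong of 51 by 93 mm, long along y; fixed to the bench, top face 4 mm above it. Origin: centre of its underside, the silhouette's centre straight above; z up
- plaque_narrow_bar: oblong light wood plaque, 68 mm (x) by 112 mm (y), with an inlaid dark oblong of 28 by 84 mm, long along y; fixed to the bench, top face 4 mm above it. Origin: centre of its underside, the silhouette's centre straight above; z up
- branch_disc: bystander, not part of the kit: plain wooden disc sawn from a branch, 57 mm diameter, 18 mm tall, loose on the bench among the things. Origin: centre of its underside
Things that resemble listed ones, but are neither listed nor needed, are in the scene too. Leave any blue look-alike of the honing_stone alone.

How it is judged (in metres and radians):
At the end, for the whole second after the job is handed in: Each of the four things stands upright (within 0.12 rad) and at rest on its own plaque, its centre within 12 mm of the silhouette's centre, released; sanding block and honing stone parallel to their silhouettes within 0.22 rad, either way round (horizontal distance between wax_tin and plaque_large_disc below 0.012 m and z of wax_tin in the frame of plaque_large_disc between 0 and 0.009 m and angle between each of wax_tin, pumice_tin, sanding_block, honing_stone's own z axis and vertical below 0.12 rad and linear speed of each of wax_tin, pumice_tin, sanding_block, honing_stone below 0.02 m/s and horizontal distance between pumice_tin and plaque_small_disc below 0.012 m and z of pumice_tin in the frame of plaque_small_disc between 0 and 0.009 m and horizontal distance between sanding_block and plaque_wide_bar below 0.012 m and z of sanding_block in the frame of plaque_wide_bar between 0 and 0.009 m and angle between the y axis of sanding_block and the y axis of plaque_wide_bar, either way round below 0.22 rad and horizontal distance between honing_stone and plaque_narrow_bar below 0.012 m and z of honing_stone in the frame of plaque_narrow_bar between 0 and 0.009 m and angle between the y axis of honing_stone and the y axis of plaque_narrow_bar, either way round below 0.22 rad); the robot touches nothing.
It fails at once if the sawn branch disc is moved by more than 25 mm (distance of branch_disc from where it was at the start of the episode above 0.025 m).
It also fails if it takes over 83 s, if anything falls off the work surface, if the arm or the gripper's body presses on something with over 40 N, if the wrist force passes 120 N, or if a joint passes its speed limit or range.

## Working session

There is one attempt and no reset: what is moved stays moved. The work goes in short steps, Python scripts to look and compute and a tool call to move; the robot and the scene stay as the last step left them, time stands still between calls to the robot, and variables do not carry over. Pictures are saved under pics/ and viewed, and the job is handed in when it is done.

Besides the shell and the picture viewer there is one more tool, called after "Call:" as a command line: name --pt "numbers of a row" for each row, then --argument value for the rest. step_arm: Moves the arm, as the interface text tells. Its arguments: {"type":"object","properties":{"deltas":{"type":"array","items":{"type":"array","items":{"type":"number"}}}},"required":["deltas"]}

```bash
ls; mkdir -p pics
python3 - <<'E'
from station import readout, optics
import cv2
print(readout.read_state())
for n in("top","side","wrist"):
    c=optics.capture(n); cv2.imwrite(f"pics/{n}0.png",c["image"]); print(n,c["vfov"],c["cx"],c["cy"],c["R"],c["t"])
E
```

```text
pics
{'t': 0.0, 'q': array([-1.37602459e+00,  3.42716021e-01,  1.52502275e+00,  8.20430110e-06,
        1.27540821e+00, -1.46028267e-01]), 'qd': array([ 2.09554554e-04,  8.33896037e-05,  8.20632522e-04,  1.66234088e-03,
       -3.10243823e-04, -5.08780489e-04]), 'tau': array([-1.78968661e-03, -4.33680439e+01, -2.46012443e+01, -2.04256885e-04,
        7.85391399e-03, -1.05023881e-05]), 'eef_pos': array([ 175.40656112, -494.4001756 ,  230.62744137]), 'tool_rot': array([ 9.85516920e-01,  1.69575339e-01, -1.50166371e-05, -7.77031546e-04]), 'contact_force': array([ 0.32061475,  0.67452391, -0.29530304]), 'ft_torque': array([-0.01114088,  0.00542729,  0.03820538]), 'width': 85.36982411573263}
top 44.93967678203269 317.2756895757739 238.95444024098066 [[-0.00887569 -0.99983136  0.01607684]
 [-0.99535487  0.00729236 -0.09599738]
 [ 0.09586396 -0.0168542  -0.99525175]] [  50.85304658  533.29435126 1492.46147013]
side 50.82313117877405 315.6323735910369 238.59755609257897 [[-0.66697362 -0.74490296  0.01630228]
 [-0.63489517  0.55675142 -0.53566406]
 [ 0.38994143 -0.36762403 -0.8442738 ]] [386.73947467 331.93679844 908.90750876]
wrist 62.517259149420646 322.62179921731405 239.14864398560024 [[ 0.33430183 -0.94246507 -0.00137266]
 [-0.90201856 -0.32037647  0.28934658]
 [-0.27313881 -0.09549092 -0.95722342]] [-525.44499639  -37.81961078  379.46969685]
```

View pics/top0.png

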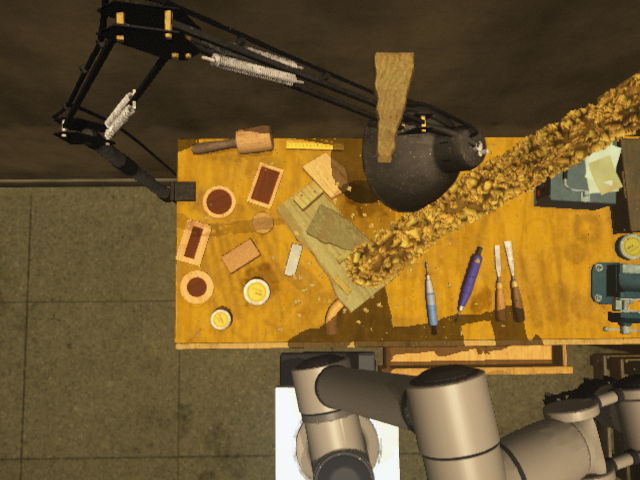

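View pics/side0.png

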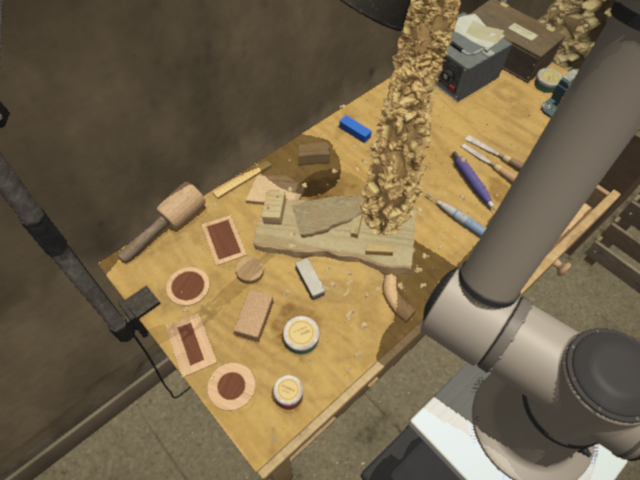

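View pics/wrist0.png

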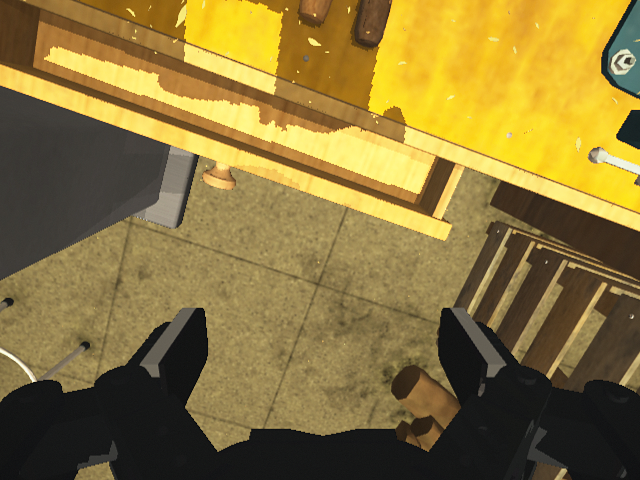

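Top view: plaques are at top-px (219,202) large disc, (265,185) wide bar, (193,242) narrow bar and (197,287) small disc. The tins are at (257,292) and (221,319), the cork block at (240,255), the grey stone at (293,260) and the branch disc at (262,222). The side view also shows a blue bar at (355,128), which is the decoy. Next I measure from enlarged crops.

```bash
cat > h.py <<'E'
import numpy as np, cv2
from station import readout, optics
def f(c): return 240/np.tan(np.radians(c["vfov"])/2)
def ray(c,uv,z):
    uv=np.asarray(uv,float); d=np.array([(uv[0]-c["cx"])/f(c),(uv[1]-c["cy"])/f(c),1])
    R=np.array(c["R"]);o=-R.T@c["t"]; w=R.T@d; return o+w*(z-o[2])/w[2]
def px(c,X):
    p=np.array(c["R"])@np.asarray(X,float)+c["t"]; return [f(c)*p[0]/p[2]+c["cx"],f(c)*p[1]/p[2]+c["cy"]]
E
python3 - <<'E'
from h import *
c=optics.capture("top");i=c["image"]
cv2.imwrite("pics/topc.png",cv2.resize(i[135:345,172:352],None,fx=3.5*.8,fy=3.5*.8,interpolation=cv2.INTER_CUBIC))
c=optics.capture("side");i=c["image"]
cv2.imwrite("pics/sidec.png",cv2.resize(i[170:420,100:430],None,fx=2.4,fy=2.4,interpolation=cv2.INTER_CUBIC))
E
```

```text
(no output)
```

View pics/topc.png

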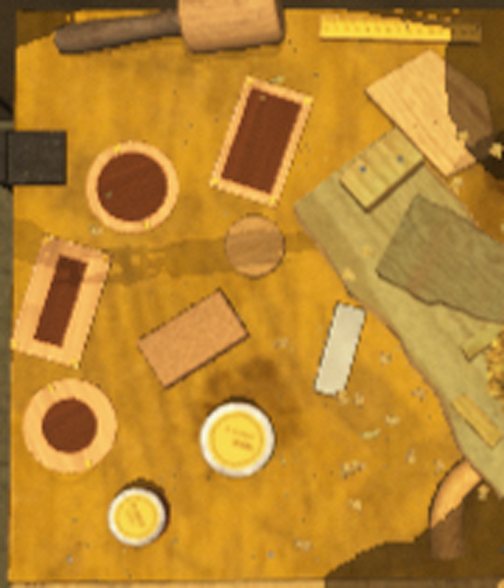

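View pics/sidec.png

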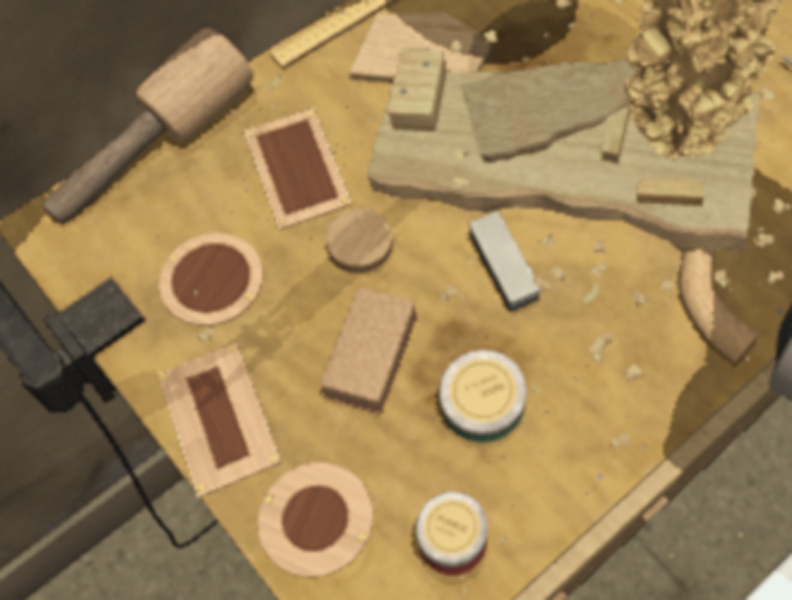

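```bash
cat > meas.py <<'E'
from h import *
items={"large_disc":((219,202),(188,287),4),"small_disc":((197,287),(231,386),4),"wide":((265,185),(223,241),4),"narrow":((194,238),(191,342),4),
"block":((241,256),(254,313),28),"stone":((293,260),(309,276),24)}
for n,k in(("top",0),("side",1)):
    c=optics.capture(n);im=cv2.bilateralFilter(c["image"],5,25,3)
    for o,v in items.items():
        m=np.zeros((482,642),np.uint8)
        d=(16,16,22) if v[2]==4 else (14,14,14)
        cv2.floodFill(im.copy(),m,v[k],255,d,d,cv2.FLOODFILL_MASK_ONLY|cv2.FLOODFILL_FIXED_RANGE|(255<<8)|8)
        m=cv2.morphologyEx(m[1:-1,1:-1],cv2.MORPH_CLOSE,np.ones((3,3)))
        cn=max(cv2.findContours(m,0,1)[0],key=cv2.contourArea)
        W=np.array([ray(c,p,v[2])[:2] for p in cn[:,0]],np.float32)
        r=cv2.minAreaRect(W); M=cv2.moments(W)
        print(n,o,np.round(r[0]),np.round(r[1],0),round(r[2],1),"mom",round(M['m10']/M['m00']),round(M['m01']/M['m00']))
    g=cv2.cvtColor(c["image"],cv2.COLOR_BGR2HSV)
    # tins: non-yellow white rim + yellow label -> fill from white rim
    for o,box,z in(("wax",((238,272,276,312)),30),("pum",(206,304,236,336),42)) if k==0 else (("wax",(278,312,324,356),30),("pum",(268,372,308,412),42)):
        x0,y0,x1,y1=box; s=g[y0:y1,x0:x1]; m=((s[...,1]<75)&(s[...,2]>110)).astype(np.uint8)
        pts=cv2.findNonZero(m)[:,0]+[x0,y0]
        W=np.array([ray(c,p,z)[:2] for p in pts],np.float32); h=cv2.minEnclosingCircle(W); e=cv2.fitEllipse(cv2.convexHull(W))
        print(n,o,np.round(h[0]),round(2*h[1]),np.round(e[0]),np.round(e[1]))
E
python3 meas.py
```

```text
top large_disc [638. 308.] [62. 61.] 0.3 mom 638 308
top small_disc [413. 365.] [47. 44.] 89.5 mom 412 365
top wide [683. 186.] [49. 90.] 71.0 mom 682 185
top narrow [530. 375.] [26. 81.] 73.2 mom 530 375
top block [491. 248.] [46. 89.] 33.5 mom 492 248
top stone [480. 111.] [26. 79.] 73.8 mom 480 111
top wax [399. 205.] 66 [399. 205.] [63. 65.]
top pum [330. 296.] 49 [329. 296.] [47. 47.]
side large_disc [636. 306.] [61. 63.] 55.0 mom 636 305
side small_disc [411. 362.] [46. 46.] 5.5 mom 410 362
side wide [679. 183.] [48. 88.] 71.1 mom 679 182
side narrow [528. 371.] [25. 81.] 73.3 mom 528 372
side block [489. 246.] [47. 90.] 32.2 mom 489 246
side stone [477. 109.] [26. 81.] 74.4 mom 477 109
side wax [394. 204.] 71 [395. 204.] [69. 70.]
side pum [325. 294.] 54 [326. 294.] [52. 53.]
```

Run:
```python
from h import *
T=optics.capture("top");S=optics.capture("side")
for c in(T,S): print("cam",np.round(-np.array(c["R"]).T@c["t"]))
b=ray(T,(370,262),30);print(b, ray(S,(388,222),30))
for z in range(0,900,100): print(z,np.round(px(T,[b[0],b[1],z])),np.round(px(S,[b[0],b[1],z])))
def P(c): 
    K=np.array([[f(c),0,c["cx"]],[0,f(c),c["cy"]],[0,0,1]]); return K@np.c_[np.array(c["R"]),c["t"]]
def tri(a,b):
    X=cv2.triangulatePoints(P(T),P(S),np.float64(a).reshape(2,1),np.float64(b).reshape(2,1));return np.round((X[:3]/X[3]).ravel())
print("lamp lower rim",tri((405,211),(385,28)))
for u,v in((480,300),(440,330),(420,345)): print("bench right/front",ray(T,(u,v),0)[:2])
print("front edge",ray(T,(300,346),0)[:2])
```

```text
cam [ 388.   72. 1536.]
cam [114. 437. 939.]
[472.00612177 -90.01185852  30.        ] [ 461.85169053 -105.72674463   30.        ]
0 [369. 263.] [378. 231.]
100 [373. 260.] [384. 204.]
200 [378. 258.] [391. 173.]
300 [383. 255.] [399. 135.]
400 [390. 251.] [409.  90.]
500 [398. 247.] [421.  34.]
600 [407. 242.] [437. -38.]
700 [419. 236.] [ 458. -132.]
800 [434. 228.] [ 486. -262.]
lamp lower rim [ 546. -109.  460.]
bench right/front [ 370.7984105 -382.8052089]
bench right/front [ 293.35010467 -274.36811942]
bench right/front [ 254.97513367 -220.63847202]
front edge [255.61601452  93.71548515]
```

Call:
step_arm --pt "0 -2.7 0 0 4" --pt "0 -2.7 0 0 4" --pt "0 -2.7 0 0 4" --pt "0 -2.7 0 0 4" --pt "0 -2.7 0 0 4" --pt "0 -2.7 0 0 4" --pt "0 -2 0 0 4" --pt "0 -2 0 0 4"

```text
t: 1.12
eef_pos: [107.7, -303.2, 231.4]
tool_rot: [0.986, 0.17, -0.0, 0.0]
contact_force: [0.3, -0.5, -0.4]
width: 40.2
```

Run:
```python
from h import *
s=readout.read_state();print(s["t"],s["q"],s["eef_pos"],s["contact_force"],s["width"])
c=optics.capture("wrist");R=np.array(c["R"]);o=-R.T@c["t"];print("wristcam rel",o-s["eef_pos"],s["tool_rot"])
cv2.imwrite("pics/side1.png",optics.capture("side")["image"]);cv2.imwrite("pics/top1.png",optics.capture("top")["image"])
```

```text
1.1167 [-1.46932780e+00 -4.55991452e-02  1.99556714e+00 -3.55139349e-05
  1.19106592e+00 -2.39323754e-01] [ 107.6539575  -303.18111886  231.36734007] [ 0.32143085 -0.51709369 -0.42341443] 40.151055737901515
wristcam rel [ 69.7245309   23.62642716 142.73818525] [ 9.85516516e-01  1.69579239e-01 -3.56957616e-05  2.77570383e-04]
```

View pics/top1.png

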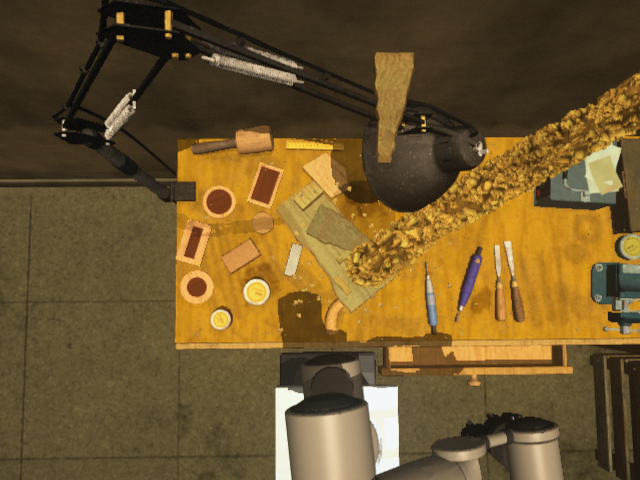

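View pics/side1.png

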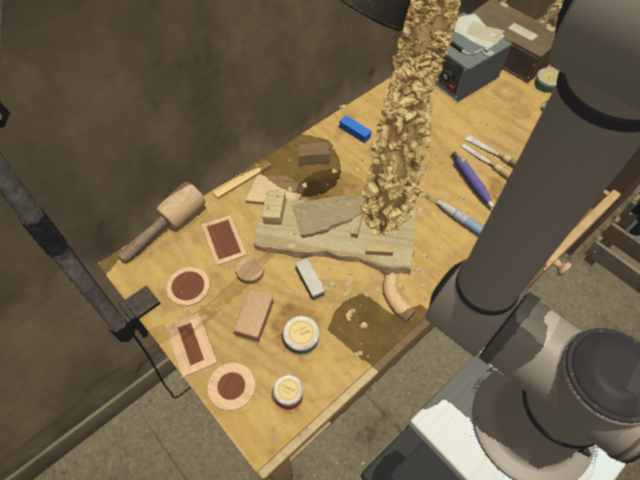

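The top view shows the arm tucked in. The shaggy column, base at top-px (370,262), is tall and vertical at about (467,-97), with inner radius of about 430 mm. I'll sweep past it at about 325 mm radius while turning the tool so that the camera side faces the base.

```bash
cat > plan.py <<'E'
from h import *
def tool(s):
    x,y,z,w=s["tool_rot"]; return np.degrees(2*np.arctan2(y,x))
def rows(p,psi,way,g):
    """way: list of (x,y,z,psideg,n)"""
    p=np.array(p,float);out=[]
    for x,y,z,a,n in way:
        a0=psi;p0=p.copy();q=np.array([x,y,z],float)
        for k in range(1,n+1):
            tgt=p0+(q-p0)*k/n; ta=a0+(a-a0)*k/n; d=(tgt-p)/10; t=np.radians(psi)
            r=[np.round(np.cos(t)*d[0]+np.sin(t)*d[1],2),np.round(np.sin(t)*d[0]-np.cos(t)*d[1],2),np.round(-d[2],2),np.round(np.radians(psi-ta),3)]
            out.append([float(v) for v in r]+[g])
            p=p+10*np.array([np.cos(t)*r[0]+np.sin(t)*r[1],np.sin(t)*r[0]-np.cos(t)*r[1],-r[2]]); psi-=np.degrees(r[3])
    for i in range(0,len(out),8): print(str(out[i:i+8]))
E
python3 - <<'E'
from plan import *
s=readout.read_state(); psi=tool(s);print(psi,s["eef_pos"])
r=325;w=[]
for k in range(1,24):
    a=np.radians(-70.5+ (102)*k/23); w.append((r*np.cos(a),r*np.sin(a),231,psi+(163-psi)*k/23,1))
rows(s["eef_pos"],psi,w,8)
E
```

```text
19.49862158533791 [ 107.8271137  -303.94147188  231.68827244]
[[2.49, 0.15, 0.07, -0.109, 8], [2.52, -0.01, -0.0, -0.109, 8], [2.51, 0.06, -0.0, -0.109, 8], [2.52, 0.14, -0.0, -0.109, 8], [2.5, 0.22, -0.0, -0.108, 8], [2.5, 0.29, -0.0, -0.109, 8], [2.48, 0.38, -0.0, -0.109, 8], [2.48, 0.45, -0.0, -0.109, 8]]
[[2.46, 0.54, -0.0, -0.109, 8], [2.44, 0.6, -0.0, -0.109, 8], [2.42, 0.69, -0.0, -0.109, 8], [2.39, 0.76, -0.0, -0.109, 8], [2.37, 0.84, -0.0, -0.109, 8], [2.35, 0.91, -0.0, -0.109, 8], [2.31, 0.99, -0.0, -0.108, 8], [2.28, 1.05, -0.0, -0.109, 8]]
[[2.25, 1.13, -0.0, -0.109, 8], [2.21, 1.2, -0.0, -0.109, 8], [2.18, 1.27, -0.0, -0.109, 8], [2.13, 1.33, -0.0, -0.109, 8], [2.09, 1.4, -0.0, -0.109, 8], [2.04, 1.47, -0.0, -0.109, 8], [1.99, 1.53, -0.0, -0.109, 8]]
```

Call:
step_arm --pt "2.5 0.1 0 -0.109 4" --pt "2.5 0 0 -0.109 4" --pt "2.5 0.1 0 -0.109 4" --pt "2.5 0.1 0 -0.109 4" --pt "2.5 0.2 0 -0.109 4" --pt "2.5 0.3 0 -0.109 4" --pt "2.5 0.4 0 -0.109 4" --pt "2.5 0.4 0 -0.109 4"

```text
t: 1.93
eef_pos: [267.4, -186.2, 231.5]
tool_rot: [0.82, 0.572, 0.0, 0.001]
contact_force: [-0.3, -0.5, -0.1]
width: 40.0
```

Call:
step_arm --pt "2.5 0.5 0 -0.109 4" --pt "2.4 0.6 0 -0.109 4" --pt "2.4 0.7 0 -0.109 4" --pt "2.4 0.8 0 -0.109 4" --pt "2.4 0.8 0 -0.109 4" --pt "2.3 0.9 0 -0.109 4" --pt "2.3 1.0 0 -0.109 4" --pt "2.3 1.0 0 -0.109 4"

```text
t: 2.6
eef_pos: [324.9, 3.7, 231.5]
tool_rot: [0.502, 0.865, 0.0, 0.001]
contact_force: [0.5, -0.2, -0.4]
width: 39.8
```

Call:
step_arm --pt "2.3 1.1 0 -0.109 8" --pt "2.2 1.2 0 -0.109 8" --pt "2.2 1.3 0 -0.109 8" --pt "2.1 1.3 0 -0.109 8" --pt "2.1 1.4 0 -0.109 8" --pt "2.0 1.5 0 -0.109 8" --pt "2.0 1.5 0 -0.109 8" --pt "0 0 0 0 8"

```text
t: 3.27
eef_pos: [274.1, 172.7, 231.3]
tool_rot: [0.142, 0.99, 0.001, -0.0]
contact_force: [0.4, -0.4, -0.6]
width: 80.0
```

Run:
```python
from plan import *
s=readout.read_state();print(s["t"],s["q"],s["eef_pos"],tool(s),s["contact_force"],s["width"])
cv2.imwrite("pics/side2.png",optics.capture("side")["image"]);cv2.imwrite("pics/wrist2.png",optics.capture("wrist")["image"])
psi=tool(s)
# block: jaw axis y = psi-90 = 32.8 -> psi 123 ; 
rows(s["eef_pos"],psi,[(490,247,150,123,9)],7)
```

```text
3.2667 [ 3.22875022e-01 -4.07586520e-02  1.99115060e+00  1.48082123e-03
  1.19107619e+00 -9.63778418e-01] [274.11782496 172.73280359 231.33116772] 163.6883681288432 [ 0.38483689 -0.41377787 -0.62005774] 80.0436955216276
[[-2.07, 1.47, 0.9, 0.079, 7], [-1.95, 1.62, 0.91, 0.079, 7], [-1.81, 1.77, 0.9, 0.079, 7], [-1.67, 1.91, 0.9, 0.079, 7], [-1.51, 2.04, 0.91, 0.079, 7], [-1.35, 2.15, 0.9, 0.078, 7], [-1.18, 2.25, 0.91, 0.079, 7], [-0.99, 2.33, 0.9, 0.079, 7]]
[[-0.81, 2.41, 0.9, 0.079, 7]]
```

View pics/side2.png

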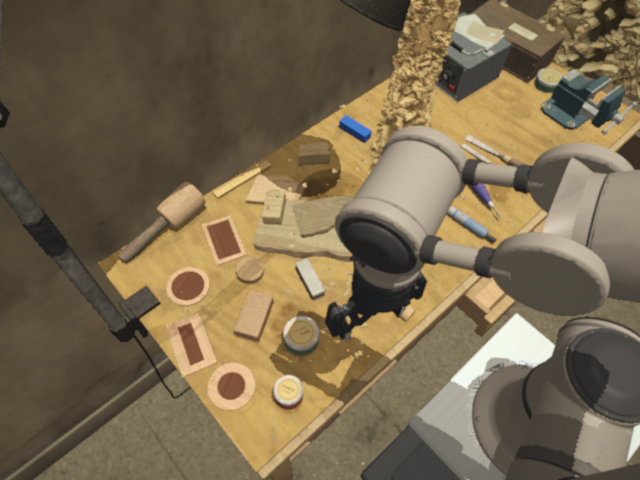

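View pics/wrist2.png

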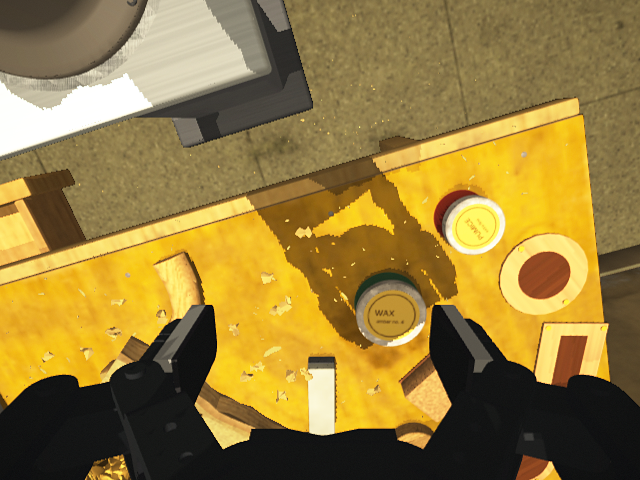

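Side view: the arm has crossed the column safely, with the gripper over the front-left bench. Wrist view: the wax tin is at (390,312), pumice tin at (472,222), stone at (322,395) and block at (425,385). First I go to the cork block, which is the only one of its kind.

Call:
step_arm --pt "-2.1 1.5 0.9 0.079 7.5" --pt "-1.9 1.6 0.9 0.079 7.5" --pt "-1.8 1.8 0.9 0.079 7.5" --pt "-1.7 1.9 0.9 0.079 7.5" --pt "-1.5 2.0 0.9 0.079 7.5" --pt "-1.3 2.1 0.9 0.079 7.5" --pt "-1.2 2.2 0.9 0.079 7.5" --pt "-1.0 2.3 0.9 0.079 7.5"

```text
t: 4.03
eef_pos: [468.7, 232.3, 158.3]
tool_rot: [0.45, 0.893, -0.0, 0.0]
contact_force: [-0.5, 0.3, 0.4]
width: 74.8
```

Call:
step_arm --pt "-0.8 2.4 0.9 0.079 7.5" --pt "0 0 0 0 7.5"

```text
t: 4.2
eef_pos: [494.4, 240.5, 147.7]
tool_rot: [0.485, 0.875, -0.0, 0.0]
contact_force: [-1.1, 0.2, -0.4]
width: 74.8
```

Run:
```python
from plan import *
s=readout.read_state();print(s["t"],s["eef_pos"],tool(s),s["width"])
c=optics.capture("wrist");cv2.imwrite("pics/wrist3.png",c["image"]);cv2.imwrite("pics/top3.png",optics.capture("top")["image"])
for X in([490,247,28],[397,204,30]): print(np.round(px(c,X)))
rows(s["eef_pos"],tool(s),[(490,247,8,123,6)],7.5)
```

```text
4.2 [494.41304306 240.48407719 147.66086148] 121.9942131090123 74.80602530324036
[323. 219.]
[171. 201.]
[[0.13, -0.0, 2.33, -0.003, 7.5], [0.13, -0.01, 2.33, -0.003, 7.5], [0.13, -0.0, 2.32, -0.003, 7.5], [0.13, -0.01, 2.33, -0.003, 7.5], [0.14, -0.0, 2.33, -0.003, 7.5], [0.13, -0.0, 2.33, -0.003, 7.5]]
```

View pics/wrist3.png

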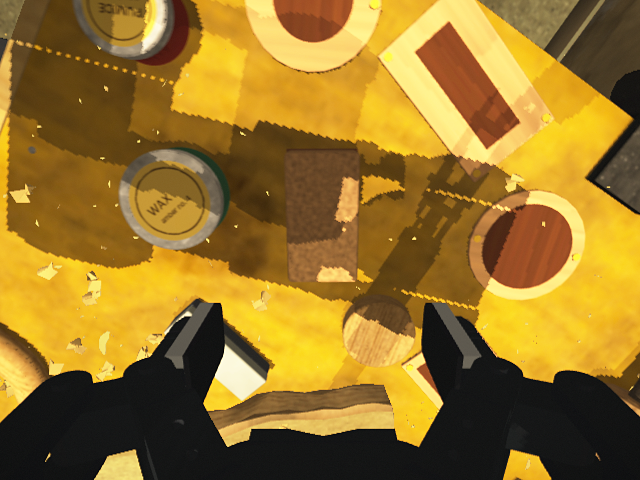

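View pics/top3.png

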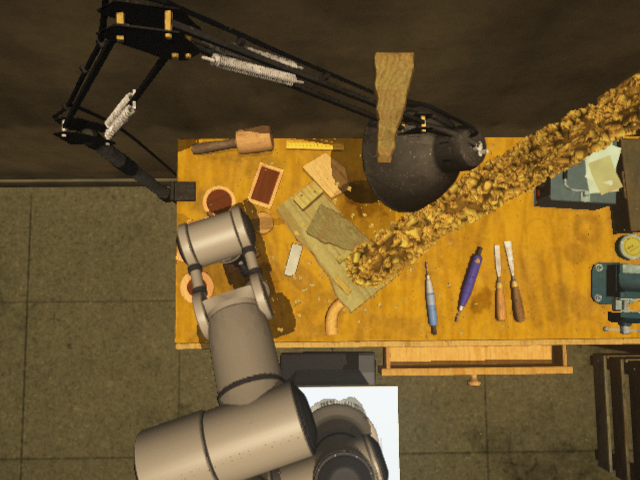

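Wrist view: the block is at (322,215), predicted (323,219), with its edges parallel to the jaws, so it's ready to grasp. The wrist housing sits forward-left of the tool, so I check the lamp pole's position before placing.

Run:
```python
from h import *
T=optics.capture("top");S=optics.capture("side")
def P(c): 
    K=np.array([[f(c),0,c["cx"]],[0,f(c),c["cy"]],[0,0,1]]); return K@np.c_[np.array(c["R"]),c["t"]]
tl=[(100,138),(165,188)]
l=np.cross([*tl[0],1],[*tl[1],1]); pl=P(T).T@l
for u,v in((30,205),(60,250),(90,290),(110,318)):
    d=np.array([(u-S["cx"])/f(S),(v-S["cy"])/f(S),1]);R=np.array(S["R"]);o=-R.T@S["t"];w=R.T@d
    k=-(pl[:3]@o+pl[3])/(pl[:3]@w); print((u,v),np.round(o+w*k))
print(px(T,[494,240,148]),px(T,[494,240,300]))
for u in(178,255):print(ray(T,(u,236),300))
print("housing side", px(S,[494,240,148]))
cv2.imwrite("pics/topp.png",cv2.resize(T["image"][90:260,40:290],None,fx=3,fy=3))
```

```text
(30, 205) [676. 449. 372.]
(60, 250) [680. 455. 253.]
(90, 290) [681. 457. 115.]
(110, 318) [683. 461.  -8.]
[np.float64(237.40585072895692), np.float64(251.12918396827519)] [np.float64(228.7859152570801), np.float64(245.77404251218223)]
[515.73018524 348.16785041 300.        ]
[514.54266163 184.22974352 300.        ]
housing side [np.float64(247.8991889920669), np.float64(279.9056272152004)]
```

View pics/topp.png

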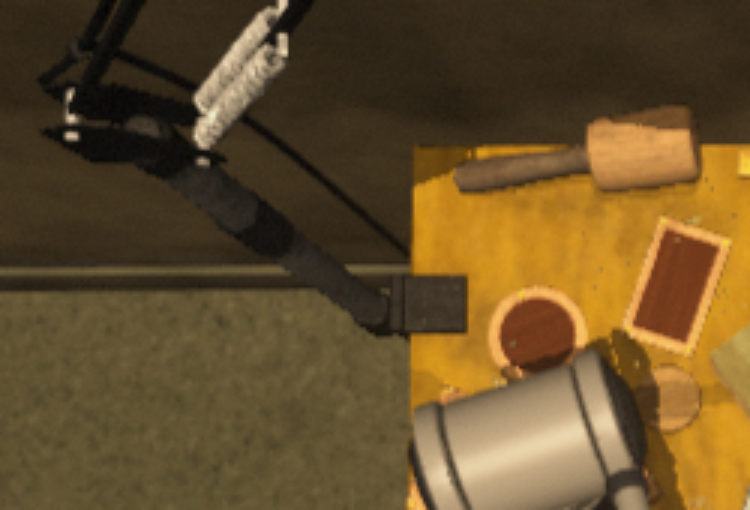

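Call:
step_arm --pt "0.13 0 2.3 -0.003 7.5" --pt "0.13 0 2.3 -0.003 7.5" --pt "0.13 0 2.3 -0.003 7.5" --pt "0.13 0 2.3 -0.003 7.5" --pt "0.14 0 2.4 -0.003 7.5" --pt "0.14 0 2.3 -0.003 7.5" --pt "0 0 0 0 4" --pt "0 0 0 0 4"

```text
t: 5.07
eef_pos: [485.2, 247.5, 11.5]
tool_rot: [0.474, 0.881, -0.001, -0.0]
contact_force: [-0.3, -0.2, -0.2]
width: 52.5
```

Block gripped at width 52.5. Refining the lamp pole estimate and planning the lift.

Run:
```python
from plan import *
T=optics.capture("top");S=optics.capture("side")
def P(c): 
    K=np.array([[f(c),0,c["cx"]],[0,f(c),c["cy"]],[0,0,1]]); return K@np.c_[np.array(c["R"]),c["t"]]
tl=[(116.7,156.7),(160,190)]
l=np.cross([*tl[0],1],[*tl[1],1]); pl=P(T).T@l
for u,v in((30,205),(60,250),(90,290),(110,318)):
    d=np.array([(u-S["cx"])/f(S),(v-S["cy"])/f(S),1]);R=np.array(S["R"]);o=-R.T@S["t"];w=R.T@d
    k=-(pl[:3]@o+pl[3])/(pl[:3]@w); print((u,v),np.round(o+w*k))
cv2.imwrite("pics/sidep.png",cv2.resize(S["image"][80:400,0:330],None,fx=1.8,fy=1.8))
s=readout.read_state();print(s["t"],s["eef_pos"],tool(s),s["width"])
```

```text
(30, 205) [664. 449. 384.]
(60, 250) [666. 454. 269.]
(90, 290) [666. 457. 136.]
(110, 318) [667. 460.  18.]
5.1667 [486.62382736 247.99835471  13.17429005] 123.46033911037982 49.63150479944155
```

View pics/sidep.png

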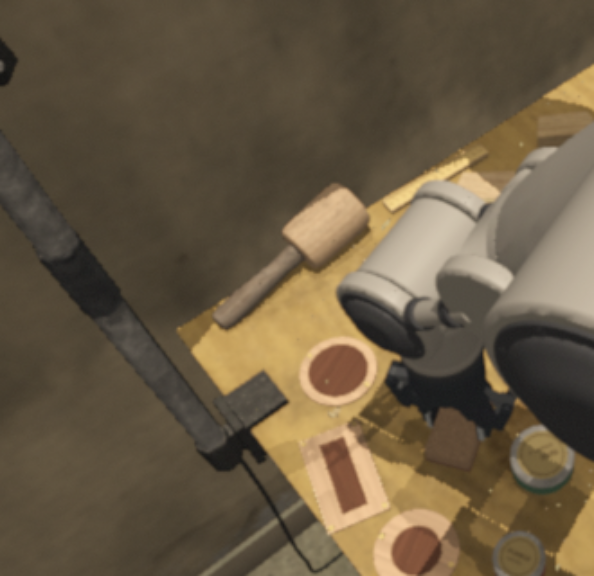

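Call:
step_arm --pt "0 0 0 0 4" --pt "0 0 -1 0 4" --pt "0 0 -2.5 0 4" --pt "0 0 -3 0 4" --pt "0 0 -3 0 4" --pt "0 0 -2.5 0 4" --pt "0 0 0 0 4"

```text
t: 5.75
eef_pos: [488.9, 249.0, 138.3]
tool_rot: [0.474, 0.881, 0.004, 0.004]
contact_force: [0.3, 0.4, -0.5]
width: 49.5
```

Run:
```python
from plan import *
s=readout.read_state();print(s["t"],s["eef_pos"],tool(s),s["width"],s["contact_force"])
c=optics.capture("wrist");cv2.imwrite("pics/wrist4.png",c["image"])
rows(s["eef_pos"],tool(s),[(678.5,185,125,161,8)],4)
```

```text
5.75 [488.89673248 248.97720199 138.269452  ] 123.46988494975463 49.531115515396806 [ 0.32449507  0.40649444 -0.47138821]
[[-1.97, 1.54, 0.17, -0.082, 4], [-2.1, 1.36, 0.16, -0.082, 4], [-2.2, 1.2, 0.17, -0.082, 4], [-2.28, 1.01, 0.16, -0.082, 4], [-2.37, 0.82, 0.17, -0.081, 4], [-2.42, 0.62, 0.17, -0.082, 4], [-2.47, 0.42, 0.16, -0.082, 4], [-2.49, 0.22, 0.17, -0.082, 4]]
```

View pics/wrist4.png

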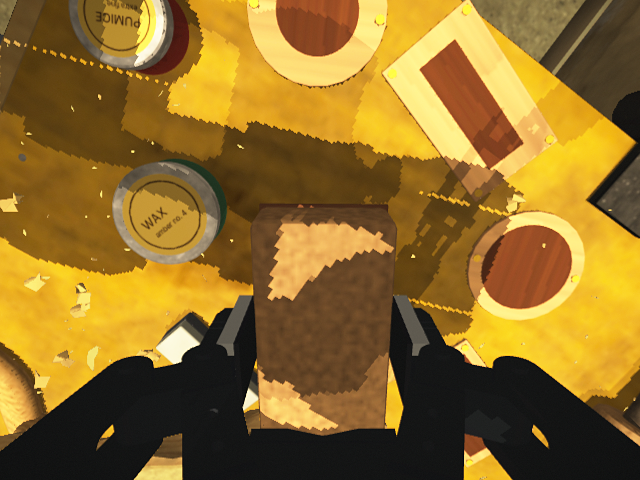

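Run:
```python
from plan import *
s=readout.read_state();c=optics.capture("wrist");t=np.radians(tool(s))
for v in(218,222):
  for z in (153,158):
    d=ray(c,(323,v),z)-s["eef_pos"];print(v,z,d[0]*np.cos(t)+d[1]*np.sin(t),d[0]*np.sin(t)-d[1]*np.cos(t))
d=ray(c,(322,206),138-11)-s["eef_pos"];print("bottom edge",d[0]*np.cos(t)+d[1]*np.sin(t))
```

```text
218 153 42.098689723309924 -0.4622521890667599
218 158 43.335006497340885 -0.5062638134388919
222 153 40.75494023653246 -0.4617781221787034
222 158 42.04494641799206 -0.5058086878568986
bottom edge 40.4807172116733
```

Call:
step_arm --pt "-2.0 1.5 0.1 -0.082 4" --pt "-2.1 1.4 0.1 -0.082 4" --pt "-2.2 1.2 0.1 -0.082 4" --pt "-2.3 1.0 0.1 -0.082 4" --pt "-2.4 0.8 0.2 -0.082 4" --pt "-2.4 0.6 0.2 -0.082 4" --pt "-2.5 0.4 0.2 -0.082 4" --pt "-2.4 0.2 0.2 -0.082 4"

```text
t: 6.52
eef_pos: [675.0, 182.1, 117.4]
tool_rot: [0.163, 0.987, -0.001, -0.001]
contact_force: [-0.1, 0.6, -1.1]
width: 49.8
```

Call:
step_arm --pt "0 0 0 0 4" --pt "0 0 0 0 4"

```text
t: 6.68
eef_pos: [674.4, 182.0, 116.9]
tool_rot: [0.166, 0.986, -0.001, -0.002]
contact_force: [-0.2, 0.1, -1.3]
width: 49.0
```

Run:
```python
from plan import *
s=readout.read_state();print(s["t"],s["eef_pos"],tool(s),s["width"],s["contact_force"])
cv2.imwrite("pics/side5.png",optics.capture("side")["image"])
cv2.imwrite("pics/wrist5.png",optics.capture("wrist")["image"])
```

```text
6.6833 [674.37450167 181.98371954 116.88357323] 160.9110554249098 49.0323760683952 [-0.19828658  0.07460522 -1.31320948]
```

View pics/side5.png

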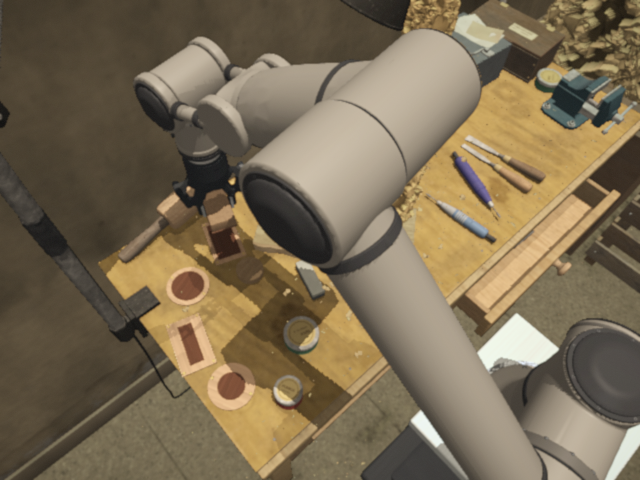

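View pics/wrist5.png

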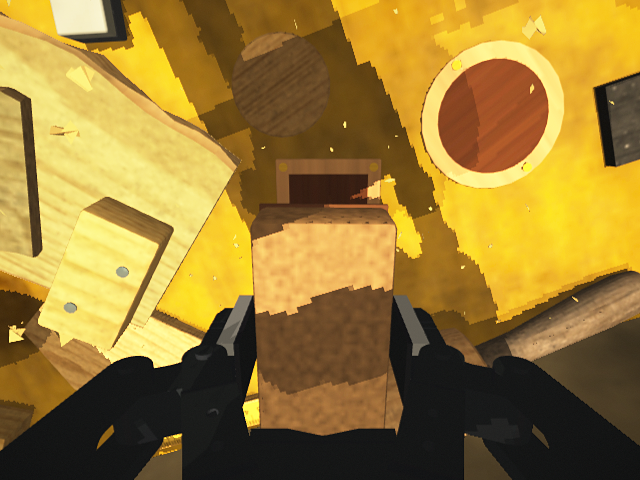

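Run:
```python
from plan import *
s=readout.read_state();c=optics.capture("wrist");t=np.radians(tool(s))
for p in((329,175),(325,160),(323,222)):
    z=4 if p[1]<200 else s["eef_pos"][2]+18
    d=ray(c,p,z)-s["eef_pos"];print(p,d[0]*np.cos(t)+d[1]*np.sin(t),d[0]*np.sin(t)-d[1]*np.cos(t))
```

```text
(329, 175) 39.203306195129926 3.026286051962522
(325, 160) 48.76337542498149 0.4202937551097179
(323, 222) 41.26944495428241 -0.8206852778343396
```

Call:
step_arm --pt "-0.15 0.35 0 0 4" --pt "0 0 2.5 0 4" --pt "0 0 2.5 0 4" --pt "0 0 2 0 4" --pt "0 0 1.5 0 4" --pt "0 0 1 0 4" --pt "0 0 0 0 4"

```text
t: 7.42
eef_pos: [675.6, 186.1, 21.9]
tool_rot: [0.164, 0.986, -0.001, -0.002]
contact_force: [0.2, -0.5, -2.2]
width: 49.5
```

Call:
step_arm --pt "0 0 0.2 0 4" --pt "0 0 0 0 4"

```text
t: 7.58
eef_pos: [678.0, 186.1, 23.4]
tool_rot: [0.165, 0.986, 0.0, 0.001]
contact_force: [-0.7, -0.4, -0.4]
width: 49.5
```

Call:
step_arm --pt "0 0 0.2 0 4" --pt "0 0 0 0 4"

```text
t: 7.75
eef_pos: [677.8, 185.9, 21.2]
tool_rot: [0.165, 0.986, 0.0, 0.001]
contact_force: [-0.1, 0.6, -0.9]
width: 49.6
```

Call:
step_arm --pt "0 0 0.2 0 4" --pt "0 0 0 0 4"

```text
t: 7.92
eef_pos: [677.4, 185.7, 18.4]
tool_rot: [0.165, 0.986, -0.0, 0.0]
contact_force: [-0.3, 0.0, -1.0]
width: 49.4
```

Run:
```python
from plan import *
s=readout.read_state();print(s["t"],s["eef_pos"],tool(s),s["width"],s["contact_force"])
cv2.imwrite("pics/side6.png",cv2.resize(optics.capture("side")["image"][170:290,140:300],None,fx=4,fy=4))
```

```text
7.9167 [677.3861654  185.72384635  18.38359881] 161.0454893714523 49.369889106217755 [-0.2719538   0.04401519 -0.98375336]
```

View pics/side6.png

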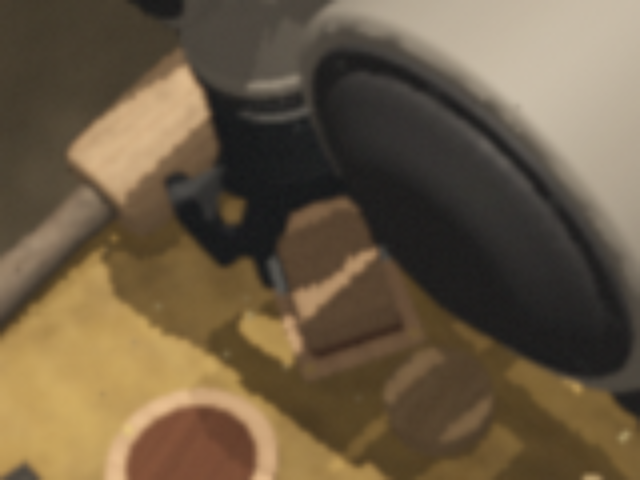

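Call:
step_arm --pt "0 0 0.15 0 4" --pt "0 0 0.1 0 4" --pt "0 0 0 0 4"

```text
t: 8.22
eef_pos: [677.5, 185.7, 16.2]
tool_rot: [0.165, 0.986, -0.0, 0.0]
contact_force: [-1.5, -0.7, 2.7]
width: 49.7
```

Call:
step_arm --pt "0 0 0.1 0 4" --pt "0 0 0 0 4"

```text
t: 8.38
eef_pos: [677.5, 185.7, 16.2]
tool_rot: [0.165, 0.986, -0.0, 0.0]
contact_force: [-3.1, 0.0, 8.3]
width: 49.5
```

Contact at z 16.2. I release, retreat upward and back toward the robot, then look.

Call:
step_arm --pt "0 0 0 0 7" --pt "0 0 0 0 7" --pt "0 0 0 0 7" --pt "0 0 -2.5 0 7" --pt "0 0 -3.5 0 7" --pt "0 0 -3.5 0 7" --pt "0 0 -3.5 0 7" --pt "0 0 0 0 7"

```text
t: 9.05
eef_pos: [681.1, 186.4, 153.6]
tool_rot: [0.165, 0.986, 0.002, 0.007]
contact_force: [0.6, 0.5, 1.2]
width: 70.0
```

Run:
```python
from plan import *
s=readout.read_state();print(s["t"],s["eef_pos"],tool(s),s["width"],s["contact_force"])
c=optics.capture("wrist");cv2.imwrite("pics/wrist7.png",c["image"])
# stone next: jaw 74 -> psi 164
rows(s["eef_pos"],tool(s),[(478.5,110,150,164,9),(478.5,110,30,164,5)],5.5)
```

```text
9.05 [681.0706588  186.42956024 153.56286041] 161.05260300646063 69.98779306889344 [0.63037719 0.52495052 1.15136542]
[[1.85, -1.53, 0.04, -0.006, 5.5], [1.87, -1.53, 0.04, -0.005, 5.5], [1.87, -1.51, 0.04, -0.006, 5.5], [1.87, -1.5, 0.04, -0.006, 5.5], [1.89, -1.49, 0.04, -0.006, 5.5], [1.9, -1.48, 0.04, -0.005, 5.5], [1.9, -1.47, 0.04, -0.006, 5.5], [1.92, -1.46, 0.04, -0.006, 5.5]]
[[1.92, -1.45, 0.04, -0.005, 5.5], [-0.0, 0.0, 2.4, -0.0, 5.5], [-0.0, 0.0, 2.4, -0.0, 5.5], [-0.0, 0.0, 2.4, -0.0, 5.5], [-0.0, 0.0, 2.4, -0.0, 5.5], [-0.0, 0.0, 2.4, -0.0, 5.5]]
```

View pics/wrist7.png

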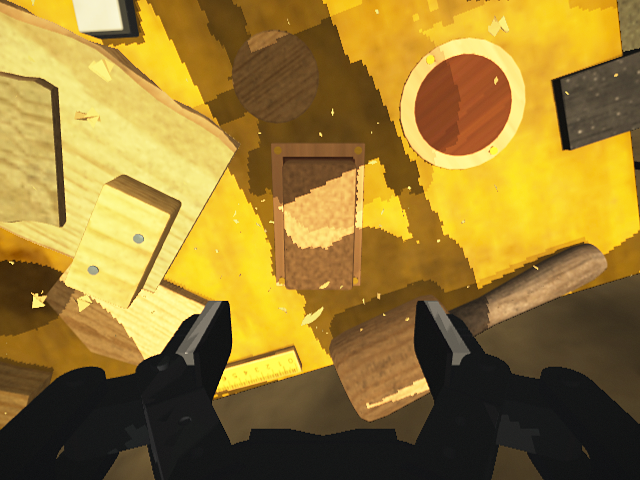

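Run:
```python
from plan import *
s=readout.read_state();c=optics.capture("wrist");t=np.radians(tool(s))
def L(p,z):
    d=ray(c,p,z)-s["eef_pos"];return np.round([d[0]*np.cos(t)+d[1]*np.sin(t),d[0]*np.sin(t)-d[1]*np.cos(t)],1)
print("plaque near",L((318,144),4),"L",L((272,210),4),"R",L((364,210),4)); print("block near",L((320,159),32),"L",L((283,210),32),"R",L((357,210),32))
cv2.imwrite("pics/w7c.png",cv2.resize(c["image"][130:310,230:410],None,fx=3.3,fy=3.3))
```

```text
plaque near [55.4 -3.6] L [  7.5 -38.1] R [ 7.4 30.5]
block near [47.8 -2.2] L [ 14.  -27.1] R [13.9 22.7]
```

View pics/w7c.png

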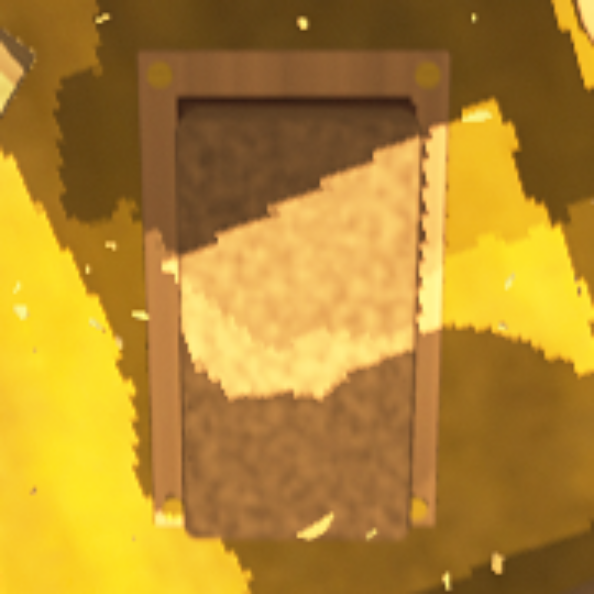

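The block sits on its plaque, within about 2 mm in both directions and parallel; crop block centre is (300,318). Next the stone. Candidates are the light-grey over dark-grey bar at side (309,276)/top (293,260), and the blue bar at side (355,128). The grey one fits the description and blue is to be left alone.

Call:
step_arm --pt "1.9 -1.5 0 -0.006 5.5" --pt "1.9 -1.5 0 -0.006 5.5" --pt "1.9 -1.5 0 -0.006 5.5" --pt "1.9 -1.5 0 -0.006 5.5" --pt "1.9 -1.5 0 -0.006 5.5" --pt "1.9 -1.5 0 -0.006 5.5" --pt "1.9 -1.5 0 -0.006 5.5" --pt "1.9 -1.5 0 -0.006 5.5"

```text
t: 9.82
eef_pos: [493.8, 117.3, 143.0]
tool_rot: [0.141, 0.99, -0.0, -0.002]
contact_force: [0.1, 1.6, -0.4]
width: 54.9
```

Call:
step_arm --pt "1.9 -1.4 0 0 5.5" --pt "0 0 0 0 5.5" --pt "0 0 0 0 5.5"

```text
t: 10.07
eef_pos: [472.6, 109.4, 143.8]
tool_rot: [0.141, 0.99, -0.0, -0.001]
contact_force: [0.6, -0.4, -0.2]
width: 55.2
```

Run:
```python
from plan import *
s=readout.read_state();print(s["t"],s["eef_pos"],tool(s),s["width"],s["contact_force"])
c=optics.capture("wrist");cv2.imwrite("pics/wrist8.png",c["image"])
print(px(c,[478.5,110,24]))
```

```text
10.0667 [472.64718642 109.41294413 143.82640549] 163.76351690500047 55.17015564494889 [ 0.56399394 -0.4469114  -0.18802511]
[np.float64(327.37160804990947), np.float64(238.52063195559435)]
```

View pics/wrist8.png

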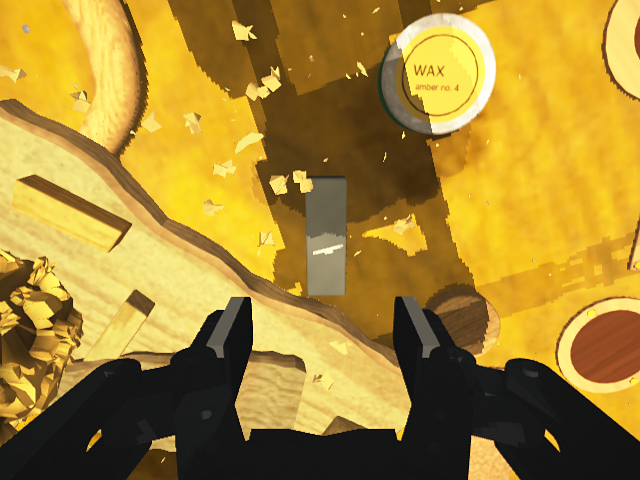

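Wrist view: the stone is centred at (326,237), predicted (327,238). It is grey, next to the board edge, and not the blue bar. Grasping it.

Call:
step_arm --pt "-0.55 0.2 0 0 5" --pt "0 0 2.5 0 5" --pt "0 0 2.5 0 5" --pt "0 0 2.5 0 5" --pt "0 0 2.5 0 5" --pt "0 0 2 0 5" --pt "0 0 1.3 0 5" --pt "0 0 0 0 5"

```text
t: 10.78
eef_pos: [479.0, 110.1, 8.6]
tool_rot: [0.141, 0.99, -0.001, -0.002]
contact_force: [-0.6, -0.0, -0.4]
width: 49.5
```

Call:
step_arm --pt "0 0 0 0 5" --pt "0 0 0 0 1.5" --pt "0 0 0 0 1.5" --pt "0 0 0 0 1.5" --pt "0 0 0 0 1.5"

```text
t: 11.2
eef_pos: [480.8, 110.2, 12.9]
tool_rot: [0.141, 0.99, 0.0, 0.001]
contact_force: [-0.2, 0.8, 3.8]
width: 26.6
```

Call:
step_arm --pt "0 0 -1.5 0 1.5" --pt "0 0 -3 0 1.5" --pt "0 0 -3 0 1.5" --pt "0 0 -3 0 1.5" --pt "0 0 -1.5 0 1.5" --pt "0 0 0 0 1.5" --pt "0 0 0 0 1.5"

```text
t: 11.78
eef_pos: [479.9, 110.1, 132.4]
tool_rot: [0.141, 0.99, 0.0, 0.001]
contact_force: [-0.6, -0.4, -1.2]
width: 25.9
```

Run:
```python
from plan import *
s=readout.read_state();print(s["t"],s["eef_pos"],tool(s),s["width"],s["contact_force"])
c=optics.capture("wrist");cv2.imwrite("pics/wrist9.png",c["image"])
rows(s["eef_pos"],tool(s),[(529,373.5,125,163.3,10)],1.5)
```

```text
11.7833 [479.93583851 110.05810538 132.37448148] 163.79861006240498 25.850196726619753 [-0.56196887 -0.39169506 -1.19029033]
[[0.26, 2.67, 0.07, 0.001, 1.5], [0.27, 2.66, 0.08, 0.001, 1.5], [0.27, 2.67, 0.07, 0.001, 1.5], [0.27, 2.67, 0.07, 0.0, 1.5], [0.27, 2.66, 0.08, 0.001, 1.5], [0.28, 2.67, 0.07, 0.001, 1.5], [0.28, 2.66, 0.08, 0.001, 1.5], [0.28, 2.67, 0.07, 0.001, 1.5]]
[[0.28, 2.66, 0.07, 0.001, 1.5], [0.28, 2.67, 0.08, 0.001, 1.5]]
```

View pics/wrist9.png

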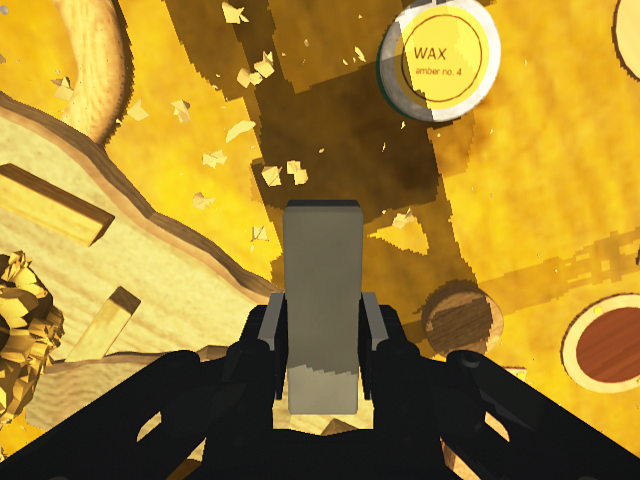

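Call:
step_arm --pt "0.3 2.7 0 0.001 1.5" --pt "0.3 2.7 0 0.001 1.5" --pt "0.3 2.7 0 0.001 1.5" --pt "0.3 2.7 0 0.001 1.5" --pt "0.3 2.7 0 0.001 1.5" --pt "0.3 2.7 0 0.001 1.5" --pt "0.3 2.7 0 0.001 1.5" --pt "0.2 2.6 0 0.001 1.5"

```text
t: 12.5
eef_pos: [517.3, 323.8, 129.2]
tool_rot: [0.145, 0.989, -0.001, -0.002]
contact_force: [0.8, -0.2, -1.4]
width: 26.1
```

Call:
step_arm --pt "0.2 2.6 0 0 1.5" --pt "0.2 2.5 0 0 1.5" --pt "0 0 0 0 1.5" --pt "0 0 0 0 1.5"

```text
t: 12.83
eef_pos: [528.0, 373.2, 129.0]
tool_rot: [0.144, 0.99, -0.001, -0.002]
contact_force: [0.3, -0.3, -1.0]
width: 26.1
```

Run:
```python
from plan import *
s=readout.read_state();print(s["t"],s["eef_pos"],tool(s),s["width"],s["contact_force"])
c=optics.capture("wrist");cv2.imwrite("pics/wrist10.png",c["image"])
```

```text
12.8333 [528.00568199 373.20038455 129.00143014] 163.44939788493772 26.062528325014803 [ 0.29051719 -0.2705093  -1.0114402 ]
```

View pics/wrist10.png

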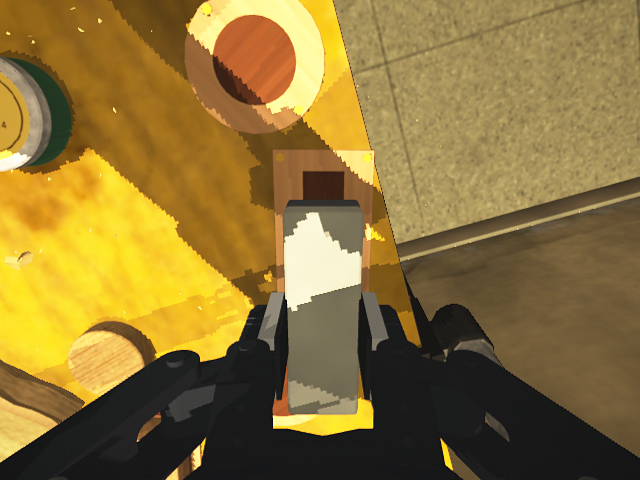

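```bash
cat >> plan.py <<'E'
def Lf():
    s=readout.read_state();c=optics.capture("wrist");t=np.radians(tool(s))
    def L(p,z):
        d=ray(c,p,z)-s["eef_pos"];return np.round([d[0]*np.cos(t)+d[1]*np.sin(t),d[0]*np.sin(t)-d[1]*np.cos(t)],1)
    return L,s
E
python3 - <<'E'
from plan import *
L,s=Lf()
print("sil",L((323.5,171),4),"plq",L((324,150),4),"stone top",L((323,206),s["eef_pos"][2]+12),"stone bot", L((323,200),s["eef_pos"][2]-12))
E
```

```text
sil [40.4 -0.8] plq [54.2 -0.5] stone top [45.3 -0.8] stone bot [42.7 -0.9]
```

Call:
step_arm --pt "-0.3 0 0 0 1.5" --pt "0 0 2.5 0 1.5" --pt "0 0 2.5 0 1.5" --pt "0 0 2.5 0 1.5" --pt "0 0 2 0 1.5" --pt "0 0 1 0 1.5" --pt "0 0 0.2 0 1.5" --pt "0 0 0 0 1.5"

```text
t: 13.6
eef_pos: [532.2, 371.3, 24.7]
tool_rot: [0.145, 0.989, -0.0, -0.0]
contact_force: [-0.4, 0.7, -0.7]
width: 26.1
```

Call:
step_arm --pt "0 0 0.2 0 1.5" --pt "0 0 0 0 1.5"

```text
t: 13.77
eef_pos: [532.9, 372.2, 24.1]
tool_rot: [0.145, 0.989, 0.001, 0.001]
contact_force: [-0.2, -0.0, -1.3]
width: 26.1
```

Call:
step_arm --pt "0 0 0.2 0 1.5" --pt "0 0 0 0 1.5"

```text
t: 13.93
eef_pos: [532.3, 372.1, 21.4]
tool_rot: [0.145, 0.989, 0.0, 0.0]
contact_force: [0.2, -0.2, -1.2]
width: 26.1
```

Call:
step_arm --pt "0 0 0.2 0 1.5" --pt "0 0 0.2 0 1.5" --pt "0 0 0 0 1.5"

```text
t: 14.18
eef_pos: [532.2, 372.1, 17.0]
tool_rot: [0.145, 0.989, 0.0, 0.0]
contact_force: [-0.5, -0.4, 1.7]
width: 25.9
```

Call:
step_arm --pt "0 0 0.15 0 1.5" --pt "0 0 0 0 1.5"

```text
t: 14.35
eef_pos: [532.2, 372.1, 16.9]
tool_rot: [0.145, 0.989, 0.0, 0.0]
contact_force: [-3.1, -1.8, 10.9]
width: 26.2
```

Contact, so I release and rise.

Call:
step_arm --pt "0 0 0 0 4.5" --pt "0 0 0 0 4.5" --pt "0 0 0 0 4.5" --pt "0 0 -2.5 0 4.5" --pt "0 0 -3.5 0 6" --pt "0 0 -3.5 0 8" --pt "0 0 -3 0 8" --pt "0 0 0 0 8"

```text
t: 15.02
eef_pos: [535.1, 373.6, 147.5]
tool_rot: [0.145, 0.989, 0.004, 0.005]
contact_force: [0.4, 1.7, -0.2]
width: 80.0
```

Run:
```python
from plan import *
L,s=Lf();print(s["t"],s["eef_pos"])
c=optics.capture("wrist");cv2.imwrite("pics/w11.png",c["image"])
rows(s["eef_pos"],tool(s),[(397,204.5,145,163.5,9)],8)
```

```text
15.0167 [535.05998328 373.63778053 147.47744237]
[[0.93, -2.24, 0.03, -0.0, 8], [0.93, -2.24, 0.03, -0.001, 8], [0.93, -2.24, 0.02, 0.0, 8], [0.94, -2.24, 0.03, -0.0, 8], [0.93, -2.24, 0.03, -0.001, 8], [0.94, -2.24, 0.03, 0.0, 8], [0.93, -2.23, 0.02, -0.0, 8], [0.94, -2.24, 0.03, -0.0, 8]]
[[0.93, -2.24, 0.03, -0.001, 8]]
```

View pics/w11.png

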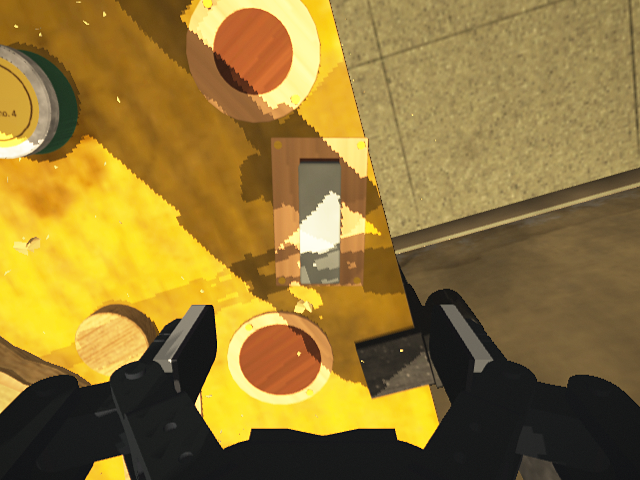

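Run:
```python
from plan import *
L,s=Lf()
print("plaque",L((320,138),4),L((320,287),4),L((276,240),4),L((365,240),4),"stone",L((320,163),28),L((320,284),28),L((300,200),28),L((340,200),28))
```

```text
plaque [60.9 -2.5] [-50.3  -2.7] [-12.4 -35.3] [-12.5  30.7] stone [46.4 -2.5] [-37.4  -2.6] [ 22.4 -15.6] [22.4 10.6]
```

Call:
step_arm --pt "0.9 -2.2 0 0 8.4" --pt "0.9 -2.2 0 0 8.4" --pt "0.9 -2.2 0 0 8.4" --pt "0.9 -2.2 0 0 8.4" --pt "0.9 -2.3 0 0 8.4" --pt "0.9 -2.3 0 0 8.4" --pt "1.0 -2.2 0 0 8.4" --pt "1.0 -2.2 0 0 8.4"

```text
t: 15.83
eef_pos: [408.2, 221.4, 138.5]
tool_rot: [0.145, 0.989, -0.001, -0.002]
contact_force: [0.1, 0.1, -0.1]
width: 83.7
```

Call:
step_arm --pt "1.0 -2.3 0 0 8.4" --pt "0 0 0 0 8.4" --pt "0 0 0 0 8.4"

```text
t: 16.08
eef_pos: [392.9, 202.8, 139.3]
tool_rot: [0.146, 0.989, -0.001, -0.001]
contact_force: [0.9, 0.7, 1.6]
width: 83.8
```

Run:
```python
from plan import *
L,s=Lf();print(s["t"],s["eef_pos"],s["width"])
c=optics.capture("wrist");cv2.imwrite("pics/w12.png",c["image"]);print(px(c,[397,204.5,30]))
```

```text
16.0833 [392.86519551 202.75267038 139.26978072] 83.77472832553546
[np.float64(327.1539512124045), np.float64(238.7890570725175)]
```

View pics/w12.png

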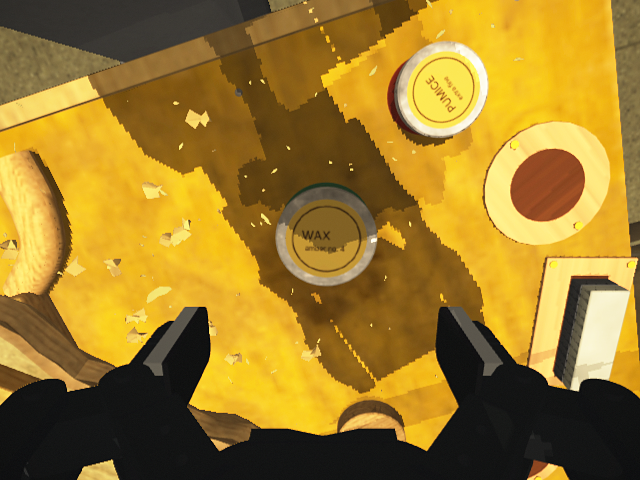

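Stone: offset under 1 mm and parallel. Wrist view: the wax tin is at (326,238), predicted (327,239), inside the open jaws. Descending on it.

Call:
step_arm --pt "-0.35 0.25 0 0 8.4" --pt "0 0 2.5 0 8.4" --pt "0 0 2.5 0 8.4" --pt "0 0 2.5 0 8.4" --pt "0 0 2.5 0 8.4" --pt "0 0 2 0 8.4" --pt "0 0 1.3 0 8.4" --pt "0 0 0 0 8.4"

```text
t: 16.85
eef_pos: [397.0, 204.9, 4.5]
tool_rot: [0.145, 0.989, -0.001, -0.002]
contact_force: [-0.2, -1.0, -0.5]
width: 83.9
```

Call:
step_arm --pt "0 0 0 0 8.4" --pt "0 0 0 0 5.5" --pt "0 0 0 0 5.5" --pt "0 0 0 0 5.5" --pt "0 0 0 0 5.5"

```text
t: 17.27
eef_pos: [398.9, 205.3, 8.5]
tool_rot: [0.145, 0.989, 0.001, 0.001]
contact_force: [-1.2, 0.0, 6.9]
width: 65.8
```

Call:
step_arm --pt "0 0 -1.5 0 5.5" --pt "0 0 -3 0 5.5" --pt "0 0 -3 0 5.5" --pt "0 0 -3 0 5.5" --pt "0 0 -1.5 0 5.5" --pt "0 0 0 0 5.5" --pt "0 0 0 0 5.5"

```text
t: 17.85
eef_pos: [398.4, 205.0, 128.1]
tool_rot: [0.145, 0.989, 0.001, 0.001]
contact_force: [-0.6, -0.4, -2.1]
width: 65.9
```

Run:
```python
from plan import *
L,s=Lf();print(s["t"],s["q"],s["eef_pos"],tool(s),s["width"],s["contact_force"])
c=optics.capture("wrist");cv2.imwrite("pics/w13.png",c["image"])
rows(s["eef_pos"],tool(s),[(605,280,125,163.5,10)],5.5)
```

```text
17.85 [ 3.03935961e-01  3.24181835e-01  1.87632115e+00 -1.52708589e-04
  9.38409325e-01 -9.76004262e-01] [398.4018983  204.98985522 128.10333037] 163.3403349886671 65.93032441283529 [-0.5512552  -0.39527835 -2.08279551]
[[-1.76, 1.31, 0.03, -0.0, 5.5], [-1.77, 1.31, 0.03, -0.001, 5.5], [-1.76, 1.31, 0.03, 0.0, 5.5], [-1.77, 1.31, 0.03, -0.0, 5.5], [-1.77, 1.31, 0.04, -0.0, 5.5], [-1.76, 1.31, 0.03, -0.001, 5.5], [-1.77, 1.31, 0.03, 0.0, 5.5], [-1.76, 1.3, 0.03, -0.0, 5.5]]
[[-1.77, 1.31, 0.03, -0.001, 5.5], [-1.77, 1.31, 0.03, 0.0, 5.5]]
```

View pics/w13.png

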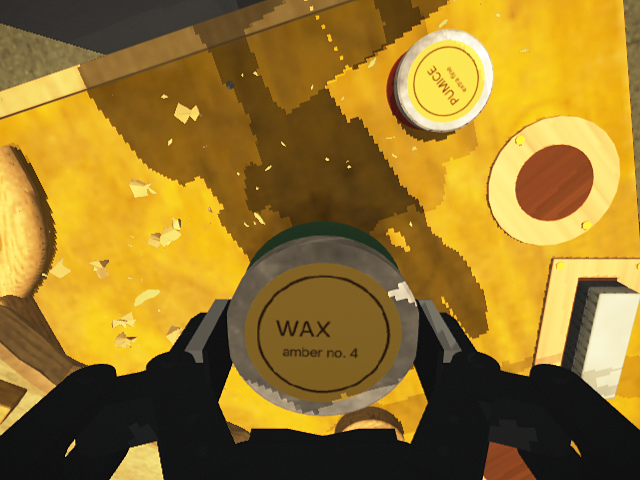

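Call:
step_arm --pt "-1.8 1.3 0 0 5.5" --pt "-1.8 1.3 0 0 5.5" --pt "-1.8 1.3 0 0 5.5" --pt "-1.8 1.3 0 0 5.5" --pt "-1.8 1.3 0 0 5.5" --pt "-1.8 1.3 0 0 5.5" --pt "-1.8 1.3 0 0 5.5" --pt "-1.8 1.3 0 0 5.5"

```text
t: 18.62
eef_pos: [565.8, 263.2, 124.9]
tool_rot: [0.145, 0.989, -0.001, -0.002]
contact_force: [0.1, -0.8, -1.1]
width: 65.5
```

Call:
step_arm --pt "-1.7 1.3 0 0 5.5" --pt "-1.7 1.3 0 0 5.5" --pt "0 0 0 0 5.5" --pt "0 0 0 0 5.5"

```text
t: 18.95
eef_pos: [605.3, 278.1, 124.4]
tool_rot: [0.145, 0.989, -0.001, -0.002]
contact_force: [-1.1, -0.1, -2.2]
width: 65.8
```

Run:
```python
from plan import *
L,s=Lf();print(s["t"],s["eef_pos"],tool(s),s["width"],s["contact_force"])
print("tin",L((323,325),s["eef_pos"][2]+22))
cv2.imwrite("pics/t14.png",cv2.resize(optics.capture("top")["image"][90:300,40:320],None,fx=2.6,fy=2.6))
cv2.imwrite("pics/s14.png",cv2.resize(optics.capture("side")["image"][80:400,0:330],None,fx=1.8,fy=1.8))
cv2.imwrite("pics/w14.png",optics.capture("wrist")["image"])
```

```text
18.95 [605.32002096 278.0914386  124.43931415] 163.33176654317938 65.77067139713371 [-1.08727894 -0.07429535 -2.23409586]
tin [ 6.  -0.8]
```

View pics/t14.png

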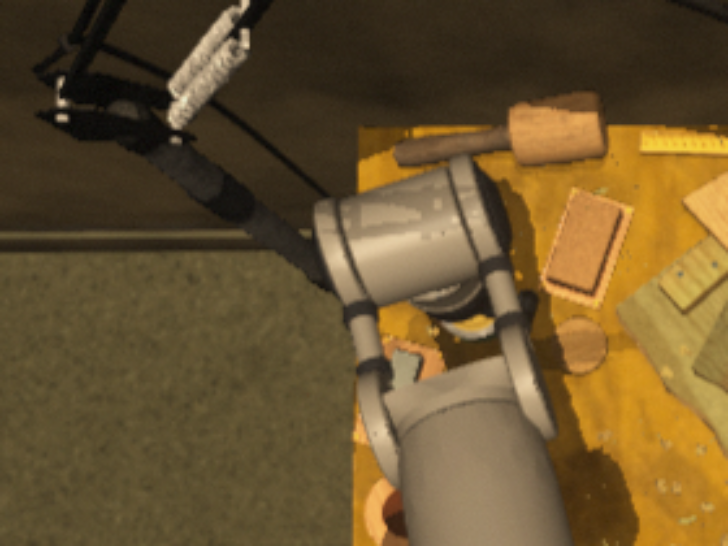

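View pics/s14.png

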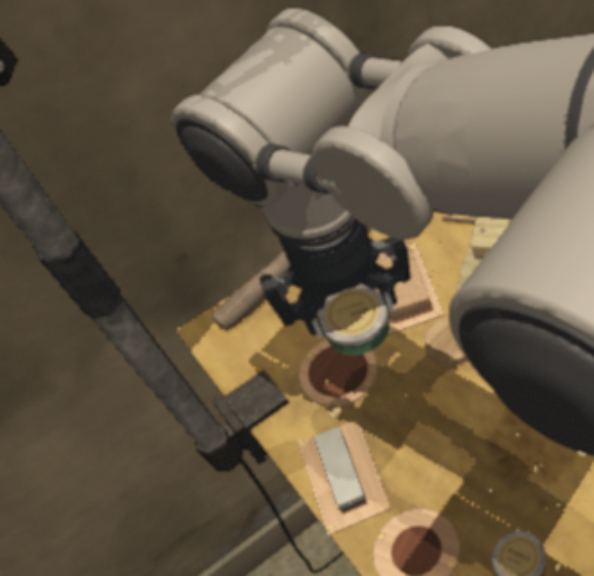

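View pics/w14.png

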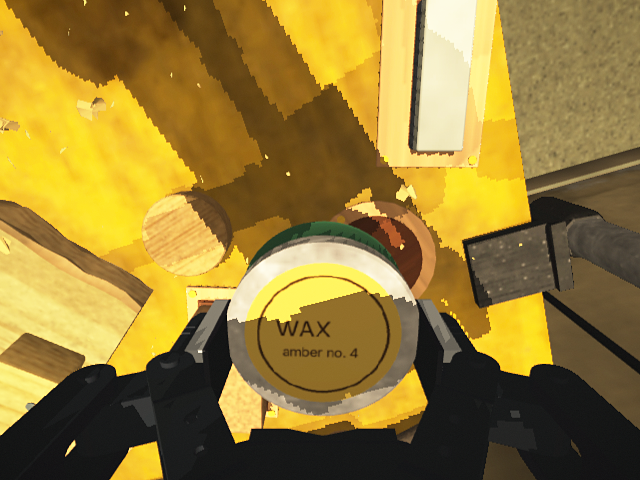

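Run:
```python
from plan import *
T=optics.capture("top");S=optics.capture("side")
def P(c): 
    K=np.array([[f(c),0,c["cx"]],[0,f(c),c["cy"]],[0,0,1]]); return K@np.c_[np.array(c["R"]),c["t"]]
def tri(a,b):
    X=cv2.triangulatePoints(P(T),P(S),np.float64(a).reshape(2,1),np.float64(b).reshape(2,1));X=(X[:3]/X[3]).ravel();print(np.round(X),np.round(px(T,X)),np.round(px(S,X)))
tc=lambda u,v:(40+u/2.6,90+v/2.6); sc=lambda u,v:(u/1.8,80+v/1.8)
tri(tc(332,252),sc(222,160))   # left cap
tri(tc(128,108),sc(0,60)) 
# pole: two side points with top centre line
for a,b in((tc(250,215),sc(105,310)),(tc(200,170),sc(50,225)),(tc(300,260),sc(160,375))):
    tri(a,b)
tl=[tc(190,165),tc(310,268)]
l=np.cross([*tl[0],1],[*tl[1],1]); pl=P(T).T@l
for u,v in(sc(25,185),sc(75,262),sc(140,345),sc(190,410)):
    d=np.array([(u-S["cx"])/f(S),(v-S["cy"])/f(S),1]);R=np.array(S["R"]);o=-R.T@S["t"];w=R.T@d
    k=-(pl[:3]@o+pl[3])/(pl[:3]@w); print((u,v),np.round(o+w*k))
L,s=Lf();print(s["eef_pos"],s["q"])
```

```text
[595. 336. 432.] [169. 188.] [119. 169.]
[668. 434. 537.] [100. 136.] [-23. 114.]
[662. 454. 268.] [134. 172.] [ 62. 252.]
[671. 453. 380.] [118. 156.] [ 26. 205.]
[647. 445. 159.] [151. 188.] [ 97. 288.]
(13.88888888888889, 182.77777777777777) [665. 448. 429.]
(41.666666666666664, 225.55555555555554) [665. 453. 337.]
(77.77777777777777, 271.66666666666663) [660. 454. 208.]
(105.55555555555556, 307.77777777777777) [655. 455.  77.]
[605.21023938 278.178671   127.30845495] [ 3.15934288e-01  6.86916131e-01  1.23283329e+00 -1.05211267e-04
  1.22230545e+00 -9.64037359e-01]
```

Lamp pole clearance is about 50 mm, since the cap triangulates to (595,336,432). Moving above the large-disc plaque.

Call:
step_arm --pt "-0.8 1.2 0 0 5.5" --pt "-0.8 1.2 0 0 5.5" --pt "-0.85 1.25 0 0 5.5" --pt "0 0 1.5 0 5.5" --pt "0 0 1.5 0 5.5" --pt "0 0 0 0 5.5" --pt "0 0 0 0 5.5"

```text
t: 19.88
eef_pos: [639.0, 306.1, 96.6]
tool_rot: [0.145, 0.989, -0.001, -0.001]
contact_force: [0.2, 1.6, -1.1]
width: 65.7
```

Run:
```python
from plan import *
L,s=Lf();print(s["t"],s["eef_pos"],tool(s),s["width"],s["contact_force"])
c=optics.capture("side")
cv2.imwrite("pics/s15.png",cv2.resize(c["image"][200:340,120:300],None,fx=4,fy=4));cv2.imwrite("pics/w15.png",optics.capture("wrist")["image"])
```

```text
19.8833 [639.00443421 306.06231004  96.60231172] 163.3416672073012 65.69734016889693 [ 0.18216126  1.5844914  -1.07829217]
```

View pics/s15.png

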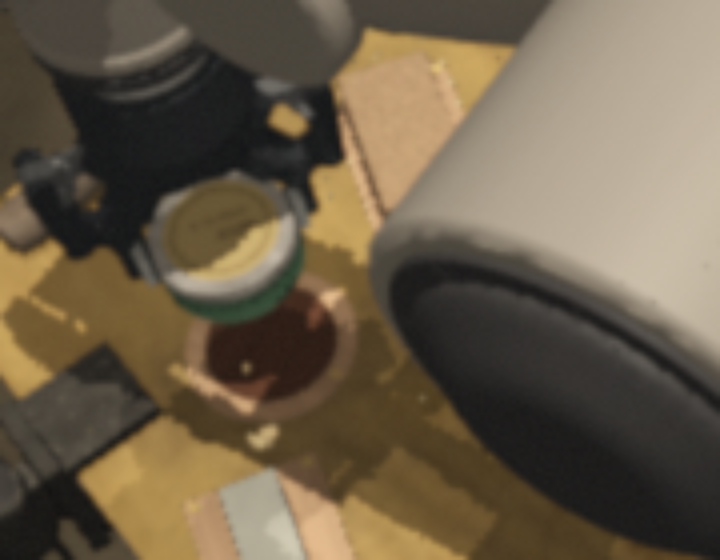

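View pics/w15.png

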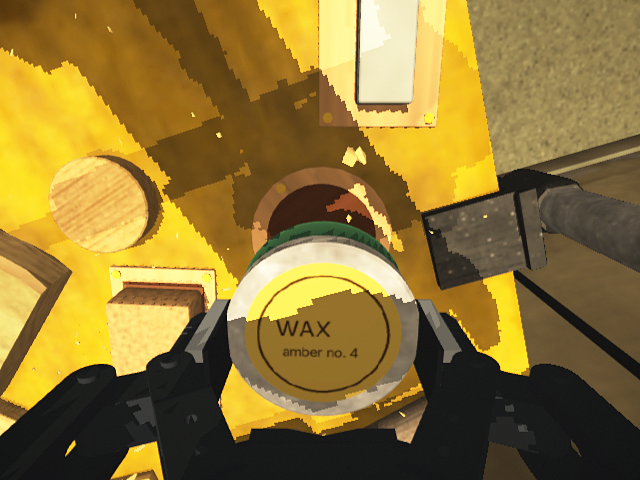

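Run:
```python
from plan import *
L,s=Lf();print(s["eef_pos"])
print("plq near",L((320,167),4),"silh near",L((322,185),4), "L/R",L((252,222),4),L((390,222),4))
z=s["eef_pos"][2]
print("tin lid near/far/l/r",L((323,237),z+22),L((323,414),z+22),L((228,325),z+22),L((418,325),z+22),"bottom near",L((323,221),z-7))
```

```text
[640.28560442 306.40874124  98.75479356]
plq near [46.1 -2.4] silh near [35.4 -1.2] L/R [ 12.4 -44.6] [12.4 40.9]
tin lid near/far/l/r [37.5 -0.9] [-30.5  -0.9] [  6.2 -33.3] [ 6.2 31.6] bottom near [35.4 -0.8]
```

Call:
step_arm --pt "-0.05 -0.1 2.5 0 5.5" --pt "0 0 2.5 0 5.5" --pt "0 0 2 0 5.5" --pt "0 0 0.7 0 5.5" --pt "0 0 0 0 5.5" --pt "0 0 0 0 5.5"

```text
t: 20.58
eef_pos: [640.6, 305.4, 21.4]
tool_rot: [0.145, 0.989, 0.0, 0.001]
contact_force: [0.5, 0.4, -1.0]
width: 65.8
```

Call:
step_arm --pt "0 0 0.2 0 5.5" --pt "0 0 0.2 0 5.5" --pt "0 0 0 0 5.5"

```text
t: 20.83
eef_pos: [640.4, 305.4, 17.2]
tool_rot: [0.145, 0.989, 0.0, 0.001]
contact_force: [-0.1, -0.2, -1.5]
width: 66.0
```

Call:
step_arm --pt "0 0 0.2 0 5.5" --pt "0 0 0 0 5.5"

```text
t: 21.0
eef_pos: [639.9, 305.2, 14.4]
tool_rot: [0.145, 0.989, -0.0, 0.0]
contact_force: [0.0, 0.4, -2.0]
width: 65.9
```

Call:
step_arm --pt "0 0 0.15 0 5.5" --pt "0 0 0 0 5.5"

```text
t: 21.17
eef_pos: [640.0, 305.2, 12.7]
tool_rot: [0.145, 0.989, 0.0, 0.0]
contact_force: [-0.5, -0.4, -1.1]
width: 65.9
```

Call:
step_arm --pt "0 0 0.15 0 5.5" --pt "0 0 0 0 5.5"

```text
t: 21.33
eef_pos: [640.1, 305.3, 12.6]
tool_rot: [0.145, 0.989, 0.0, 0.0]
contact_force: [-2.7, -1.5, 6.7]
width: 65.9
```

Call:
step_arm --pt "0 0 0 0 8.4" --pt "0 0 0 0 8.4" --pt "0 0 0 0 8.4" --pt "0 0 -2.5 0 8.4" --pt "0 0 -3.5 0 8.4" --pt "0 0 -3.5 0 8.4" --pt "0 0 -3 0 8.4" --pt "0 0 0 0 8.4"

```text
t: 22.0
eef_pos: [643.2, 306.4, 144.5]
tool_rot: [0.145, 0.989, 0.003, 0.006]
contact_force: [0.7, 0.9, 1.8]
width: 83.7
```

Run:
```python
from plan import *
L,s=Lf();print(s["t"],s["eef_pos"])
cv2.imwrite("pics/w16.png",optics.capture("wrist")["image"])
rows(s["eef_pos"],tool(s),[(328,295,145,163.5,11)],8.4)
```

```text
22.0 [643.22003782 306.44403121 144.45784111]
[[2.72, -0.92, -0.0, -0.0, 8.4], [2.71, -0.92, -0.01, -0.0, 8.4], [2.72, -0.92, -0.0, -0.001, 8.4], [2.71, -0.92, -0.01, 0.0, 8.4], [2.72, -0.92, -0.0, -0.0, 8.4], [2.72, -0.92, -0.01, -0.0, 8.4], [2.71, -0.92, -0.0, -0.001, 8.4], [2.72, -0.91, -0.01, 0.0, 8.4]]
[[2.72, -0.92, -0.0, -0.0, 8.4], [2.72, -0.91, -0.01, -0.0, 8.4], [2.71, -0.92, -0.0, -0.001, 8.4]]
```

View pics/w16.png

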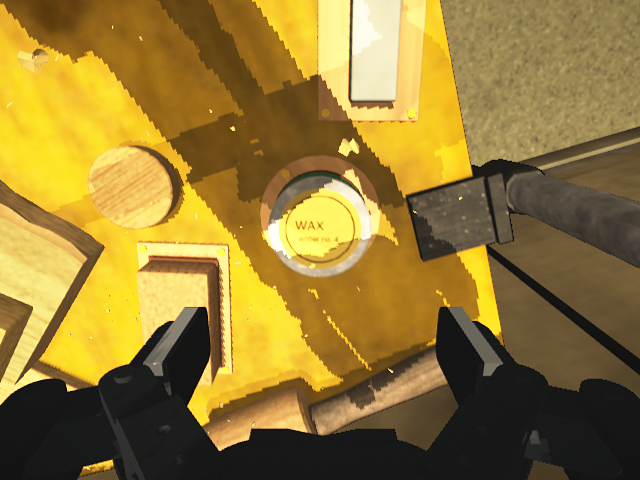

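Run:
```python
from plan import *
L,s=Lf()
print("plq near",L((321,155),4),"L/R",L((261,210),4),L((381,210),4));print("tin",L((320,177),34),L((320,277),34),L((269,227),34),L((370,227),34))
```

```text
plq near [49.6 -1.9] L/R [ 11.  -44.8] [11. 41.]
tin [38.8 -2.4] [-28.2  -2.6] [  6.6 -35.4] [ 6.5 29.8]
```

Call:
step_arm --pt "2.7 -0.9 0 0 8.4" --pt "2.7 -0.9 0 0 8.4" --pt "2.7 -0.9 0 0 8.4" --pt "2.7 -0.9 0 0 8.4" --pt "2.7 -0.9 0 0 8.4" --pt "2.7 -0.9 0 0 8.4" --pt "2.7 -0.9 0 0 8.4" --pt "2.7 -0.9 0 0 8.4"

```text
t: 22.82
eef_pos: [409.9, 297.4, 134.5]
tool_rot: [0.145, 0.989, -0.001, -0.001]
contact_force: [0.2, 0.6, 0.4]
width: 83.8
```

Call:
step_arm --pt "2.7 -0.9 0 0 7.5" --pt "2.7 -0.9 0 0 7.5" --pt "2.6 -0.9 0 0 7.5" --pt "0 0 0 0 7.5" --pt "0 0 0 0 7.5"

```text
t: 23.23
eef_pos: [326.4, 294.8, 135.3]
tool_rot: [0.144, 0.99, -0.001, -0.001]
contact_force: [0.9, -0.1, 0.9]
width: 75.0
```

Run:
```python
from plan import *
L,s=Lf();print(s["t"],s["eef_pos"],s["width"])
c=optics.capture("wrist");cv2.imwrite("pics/w17.png",c["image"]);print(px(c,[328,295,42]))
```

```text
23.2333 [326.39462924 294.83465209 135.29469551] 74.98196770894877
[np.float64(324.2679522252821), np.float64(242.45725510310345)]
```

View pics/w17.png

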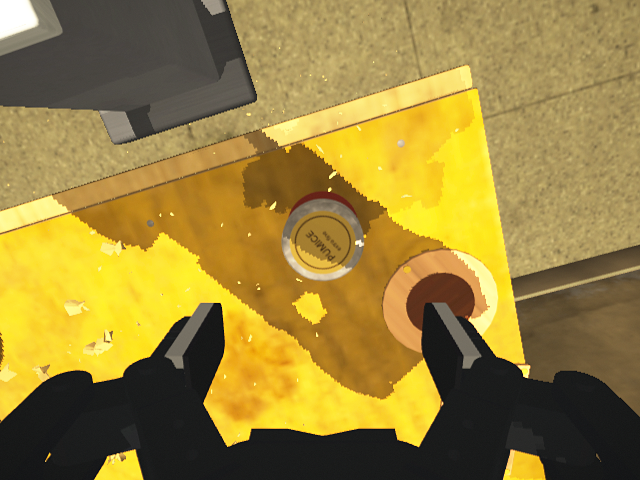

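Wax tin within 1 mm of its plaque. Wrist view: the pumice tin is at (322,240), predicted (324,242). Grasping it.

Call:
step_arm --pt "-0.1 0 2.5 0 7.5" --pt "0 0 2.5 0 7.5" --pt "0 0 2.5 0 7.5" --pt "0 0 2.5 0 7.5" --pt "0 0 1.5 0 7.5" --pt "0 0 0.7 0 7.5" --pt "0 0 0 0 7.5" --pt "0 0 0 0 7.5"

```text
t: 24.0
eef_pos: [329.6, 295.0, 14.2]
tool_rot: [0.145, 0.989, -0.0, -0.0]
contact_force: [-0.7, -0.1, 0.4]
width: 75.3
```

Call:
step_arm --pt "0 0 0 0 4" --pt "0 0 0 0 4" --pt "0 0 0 0 4" --pt "0 0 0 0 4" --pt "0 0 0 0 4"

```text
t: 24.42
eef_pos: [329.8, 295.4, 15.6]
tool_rot: [0.145, 0.989, 0.001, 0.001]
contact_force: [0.1, -1.7, 5.9]
width: 50.1
```

Call:
step_arm --pt "0 0 -1.5 0 4" --pt "0 0 -2.5 0 4" --pt "0 0 -2.5 0 4" --pt "0 0 -1.5 0 4" --pt "0 0 0 0 4" --pt "0 0 0 0 4"

```text
t: 24.92
eef_pos: [329.4, 295.2, 95.1]
tool_rot: [0.145, 0.989, 0.001, 0.001]
contact_force: [-0.0, -0.7, -1.5]
width: 50.1
```

Run:
```python
from plan import *
L,s=Lf();print(s["t"],s["eef_pos"],s["width"],s["contact_force"])
c=optics.capture("wrist");cv2.imwrite("pics/w18.png",c["image"])
rows(s["eef_pos"],tool(s),[(411.5,363.5,93,163.5,5)],4)
```

```text
24.9167 [329.36235386 295.24282004  95.12088178] 50.11265159189652 [-0.03421729 -0.66272581 -1.53044829]
[[-1.18, 1.78, 0.04, -0.001, 4], [-1.19, 1.78, 0.04, -0.0, 4], [-1.18, 1.77, 0.05, -0.001, 4], [-1.19, 1.78, 0.04, -0.0, 4], [-1.18, 1.78, 0.04, -0.001, 4]]
```

View pics/w18.png

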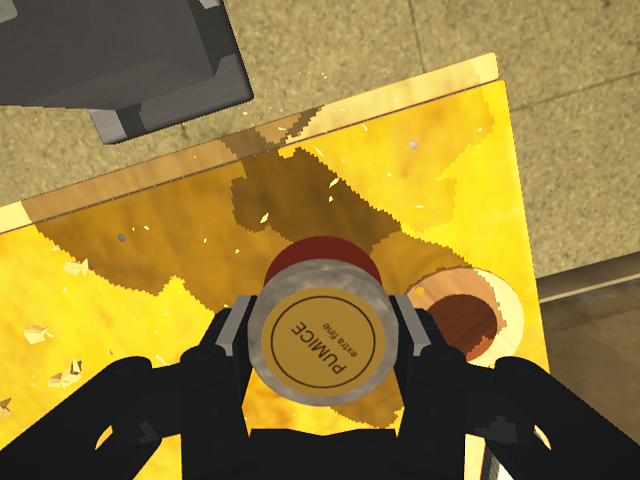

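Call:
step_arm --pt "-1.2 1.8 0 0 4" --pt "-1.2 1.8 0 0 4" --pt "-1.2 1.8 0 0 4" --pt "-1.2 1.8 0 0 4" --pt "-1.2 1.7 0 0 4" --pt "0 0 0 0 4" --pt "0 0 0 0 4" --pt "0 0 0 0 4"

```text
t: 25.68
eef_pos: [410.7, 362.2, 92.8]
tool_rot: [0.145, 0.989, -0.001, -0.001]
contact_force: [0.4, 0.2, -1.2]
width: 50.2
```

Run:
```python
from plan import *
L,s=Lf();print(s["t"],s["eef_pos"],s["width"],s["contact_force"])
c=optics.capture("wrist");cv2.imwrite("pics/w19.png",c["image"])
```

```text
25.6833 [410.65368424 362.16177894  92.78231282] 50.2343581078883 [ 0.44764043  0.20638475 -1.15540623]
```

View pics/w19.png

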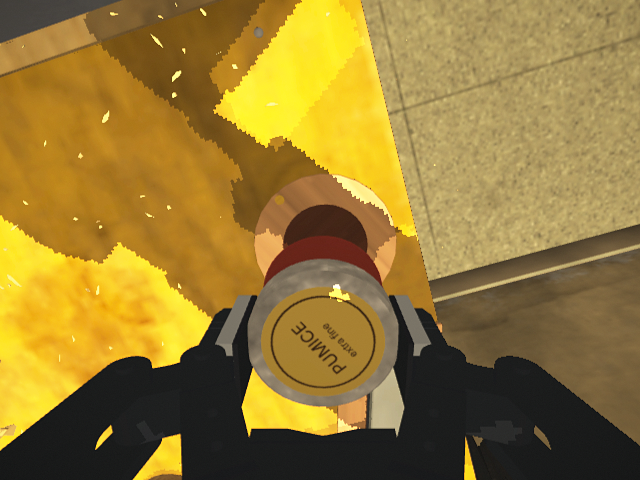

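Run:
```python
from plan import *
L,s=Lf();z=s["eef_pos"][2]
print("plq",L((325,174),4),L((255,240),4),L((396,240),4),"sil near",L((325,205),4))
print("tin top",L((323,258),z+27),L((323,406),z+27),L((249,332),z+27),L((398,332),z+27),"bot near",L((323,237),z-15))
```

```text
plq [42.9  0.2] [  2.5 -42.7] [ 2.6 43.9] sil near [24.4  0.3]
tin top [32.1 -0.8] [-22.9  -0.8] [  6.2 -25.2] [ 6.3 23.9] bot near [26.5 -0.9]
```

Call:
step_arm --pt "-0.3 0.1 2.3 0 4" --pt "0 0 2.2 0 4" --pt "0 0 1.5 0 4" --pt "0 0 0.5 0 4" --pt "0 0 0 0 4" --pt "0 0 0 0 4"

```text
t: 26.33
eef_pos: [415.2, 363.2, 29.8]
tool_rot: [0.145, 0.989, 0.0, 0.0]
contact_force: [-0.5, 0.1, -1.2]
width: 50.3
```

Call:
step_arm --pt "0 0 0.2 0 4" --pt "0 0 0.2 0 4" --pt "0 0 0 0 4"

```text
t: 26.58
eef_pos: [415.3, 363.2, 25.7]
tool_rot: [0.145, 0.989, 0.0, 0.0]
contact_force: [-0.2, -0.0, -0.9]
width: 50.0
```

Call:
step_arm --pt "0 0 0.15 0 4" --pt "0 0 0 0 4"

```text
t: 26.75
eef_pos: [415.1, 363.1, 23.8]
tool_rot: [0.145, 0.989, 0.0, 0.0]
contact_force: [-0.8, 0.4, -0.6]
width: 50.1
```

Call:
step_arm --pt "0.1 0 0.15 0 4" --pt "0 0 0.15 0 4" --pt "0 0 0 0 4"

```text
t: 27.0
eef_pos: [413.9, 363.3, 20.4]
tool_rot: [0.145, 0.989, -0.0, -0.0]
contact_force: [0.3, -0.6, -1.7]
width: 50.3
```

Call:
step_arm --pt "0 0 0.15 0 4" --pt "0 0 0 0 4"

```text
t: 27.17
eef_pos: [414.1, 363.5, 19.6]
tool_rot: [0.145, 0.989, 0.0, 0.0]
contact_force: [-1.3, 0.2, 3.1]
width: 50.3
```

Contact, so I release, rise, then back off toward the robot for clear views.

Call:
step_arm --pt "0 0 0.05 0 4" --pt "0 0 0 0 7.5" --pt "0 0 0 0 7.5" --pt "0 0 0 0 7.5" --pt "0 0 -2.5 0 7.5" --pt "0 0 -3.5 0 7.5" --pt "0 0 -3.5 0 7.5" --pt "0 0 -3 0 7.5"

```text
t: 27.83
eef_pos: [414.2, 363.5, 145.6]
tool_rot: [0.145, 0.989, 0.0, 0.0]
contact_force: [0.8, -0.3, -0.3]
width: 74.6
```

Run:
```python
from plan import *
L,s=Lf();print(s["t"],s["eef_pos"])
cv2.imwrite("pics/w20.png",optics.capture("wrist")["image"])
rows(s["eef_pos"],tool(s),[(275,175,231,163.5,9)],7.5)
```

```text
27.8333 [414.24740855 363.48320681 145.64241474]
[[0.88, -2.45, -0.95, -0.0, 7.5], [0.88, -2.45, -0.95, -0.001, 7.5], [0.89, -2.45, -0.95, 0.0, 7.5], [0.88, -2.45, -0.94, -0.0, 7.5], [0.89, -2.45, -0.95, -0.001, 7.5], [0.88, -2.45, -0.95, 0.0, 7.5], [0.89, -2.44, -0.95, -0.0, 7.5], [0.89, -2.45, -0.95, -0.0, 7.5]]
[[0.88, -2.45, -0.95, -0.001, 7.5]]
```

View pics/w20.png

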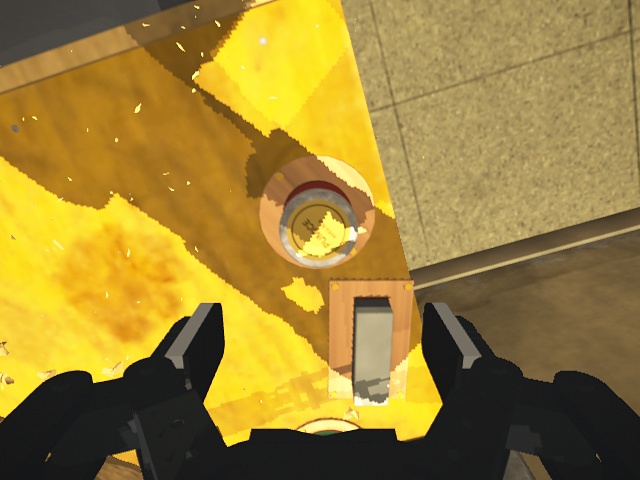

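Run:
```python
from plan import *
L,s=Lf()
print("plq",L((317,154),4),L((317,270),4),L((260,211),4),L((376,211),4)); print("tin",L((318,188),46),L((318,267),46),L((279,227),46),L((358,227),46))
```

```text
plq [48.8 -3.9] [-39.9  -4.2] [  7.3 -46.4] [ 7.1 39.9]
tin [31.7 -3.1] [-21.1  -3.3] [  6.5 -28.2] [ 6.4 22.6]
```

Call:
step_arm --pt "0.9 -2.4 -0.9 0 6" --pt "0.9 -2.4 -0.9 0 5" --pt "0.9 -2.4 -0.9 0 5" --pt "0.9 -2.4 -0.9 0 5" --pt "0.9 -2.4 -0.9 0 5" --pt "0.9 -2.4 -0.9 0 5" --pt "0.9 -2.4 -0.9 0 5" --pt "0.9 -2.4 -0.9 0 5"

```text
t: 28.65
eef_pos: [288.5, 198.9, 214.7]
tool_rot: [0.145, 0.989, -0.001, -0.001]
contact_force: [0.9, 0.1, 0.8]
width: 49.8
```

Call:
step_arm --pt "0.9 -2.4 -0.9 0 5" --pt "0.9 -2.4 0 0 5" --pt "0.9 -2.4 0 0 5" --pt "0.8 -2.4 0 0 5" --pt "0 0 0 0 5" --pt "0 0 0 0 5"

```text
t: 29.15
eef_pos: [228.4, 117.6, 224.1]
tool_rot: [0.146, 0.989, -0.0, -0.0]
contact_force: [0.8, -0.2, 0.8]
width: 49.9
```

Run:
```python
from plan import *
L,s=Lf();print(s["t"],s["eef_pos"],s["contact_force"])
T=optics.capture("top");S=optics.capture("side")
cv2.imwrite("pics/topf.png",cv2.resize(T["image"][135:345,172:352],None,fx=2.8,fy=2.8,interpolation=cv2.INTER_CUBIC))
cv2.imwrite("pics/sidef.png",cv2.resize(S["image"][170:420,100:430],None,fx=2.4,fy=2.4,interpolation=cv2.INTER_CUBIC))
for n,X in(("block",[681,184,32]),("stone",[529,373.5,28]),("wax",[637,307,34]),("pum",[411.5,363.5,46])):
    a=px(T,X);b=px(S,X); print(n,np.round([(a[0]-172)*2.8,(a[1]-135)*2.8,(b[0]-100)*2.4,(b[1]-170)*2.4]))
```

```text
29.15 [228.43673025 117.63826594 224.12542997] [ 0.75950433 -0.18302656  0.83189088]
block [259. 135. 288. 148.]
stone [ 55. 298. 208. 405.]
wax [127. 182. 200. 260.]
pum [ 60. 425. 304. 500.]
```

View pics/topf.png

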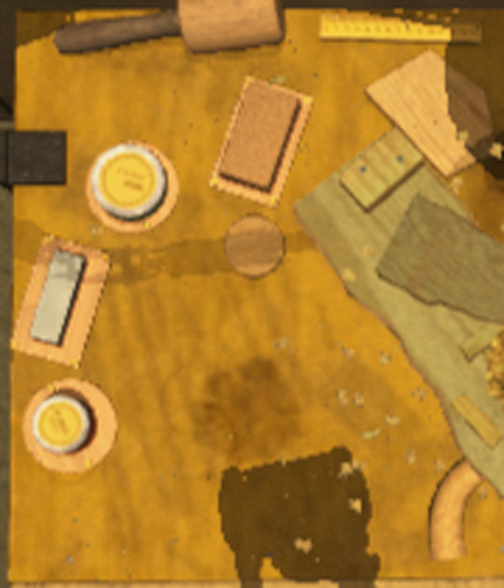

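View pics/sidef.png

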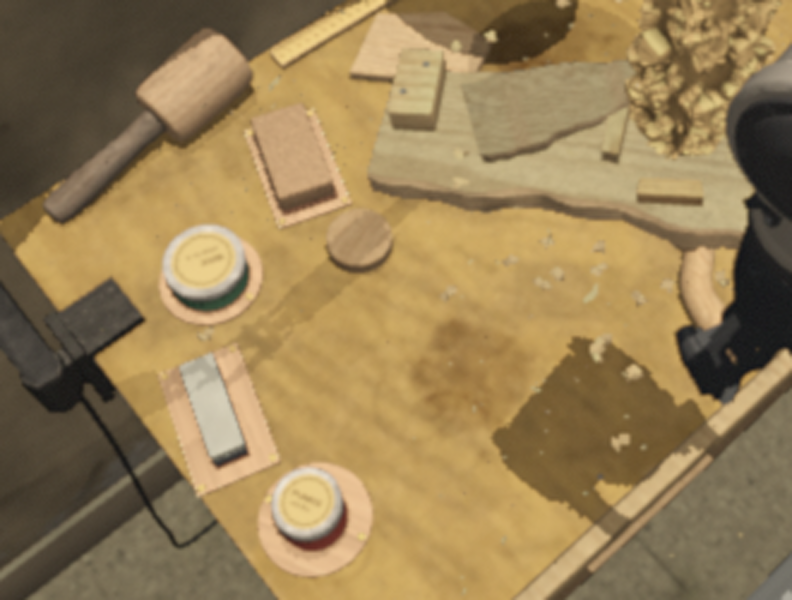

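Final pictures: all four sit on their plaques. Their top-face centres in the top crop are block (260,132), stone (58,296), wax tin (130,180) and pumice tin (61,425), each within about 3 px of prediction. The branch disc is still at (255,245), and the arm is clear.

```bash
python3 -c "
from station import close_job
print(close_job())"
```

```text
the job is handed in; nothing more can be done
None
```

All four pieces are parked on their own plaques and released. I handed the job in with about 29 s of the 83 s used.

- **What I did:** I swept the arm past the tall column at short reach. Then I placed the cork block, the grey honing stone, the wax tin and the pumice tin in that order, lowering each until it touched its plaque.
- **Placement:** The last wrist-camera checks put the block about 2 mm from its silhouette's centre and the other three about 1 mm. The block and stone looked parallel to their silhouettes by eye; I did not measure the angle after placing.
- **Final views:** The top and side pictures agreed to within about 3 mm. They showed everything upright, the branch disc where it started and the arm clear of everything. I never went near the blue look-alike.
- **Disagreements:** None of the checks failed. Mid-carry estimates of where a piece sat along the jaws differed by up to about 5 mm between methods, but the checks after release settled that.

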